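Bump-test the gas monitors and store them

ROBOT

A 7-joint arm with a two-finger parallel gripper is mounted at the origin on a cart in front of the work surface, level with it; the furniture and walls round the work are solid. World frame = base frame: x ahead of the robot, y to its left, z up, the work surface at z = 0. Lengths are in m, angles in rad, forces in N, time in s.
With the tool pointing down it reaches from about 0.4 to 0.85 m from the base axis. Payload 10.4 kg.
Tool frame: the origin (TCP) lies between the finger pads; the fingertips stand 17 mm ahead of it and the grasp point (between the pads) lies 2 mm behind it; z points along the fingers, y is the line along which they close (so a half turn about z gives the same grasp; the last joint's range is limited). The gripper opens to 85 mm and grips with 20 to 120 N. Pads are 22 mm wide; open, the fingers measure 114 mm over their backs; the gripper's body (76 mm by 85 mm) begins 54 mm behind the grasp point. The pads swing forward as they close: fully open they stand 13 mm farther back than shut.
Start: joints at [-1.176, 0.332, -0.065, 1.46, 0.022, 1.35, -0.088], TCP at [0.254, 0.571, 0.248] pointing down, gripper open.
Joint ranges: [-2.6, 2.6], [-0.5, 2.12], [-1.47, 1.34], [0.16, 2.42], [-1.27, 4.41], [0.06, 2.06], [-2.6, 2.6]. Speed limits (rad/s): [2.22, 2.22, 2.79, 2.79, 3.14, 3.14, 3.14].

INTERFACE

Orientations are given as a unit quaternion [x, y, z, w].
In Python, from workcell import readout, imaging, manip gives the robot as it stands. The module is installed in compiled form; this text tells all that it offers.
- The arm moves only by the shell command python3 -m crank 'ROWS' [OPENING] [FORCE]. ROWS is JSON, a list of rows, each a list of 4 numbers: the shift along the tool's x, y, z as a fraction of full scale, then the turn about the tool's z as a fraction of full scale. In form: [[x, y, z, yaw], ...]. A call has 1 to 5 rows; each row is the pose to reach, as a shift and turn from the pose commanded when the call began, along the tool's axes at that moment; what a row does not reach only later rows make up. Full scale, the value 1, is 400 mm for a shift and 60 degrees for a turn. A row lasts 1/12 s, in which the tool goes at most 41.7 mm and 7.16 degrees, less where a joint would pass 70% of its speed; a pose out of reach is approached as far as the arm can. A call with a number of a shift or a turn outside -1 to 1 is refused whole. A call with a gripper value outside its range is refused whole. OPENING is the gripper command: -1 is shut, 1 is fully open, values between are in proportion, set as the call begins (- or left out, the last holds). The fingers move at their own pace and stop on an object; FORCE is the grip in N (left out, the last holds). Time passes only in rows, so rows that repeat a pose let the fingers close. It gives the time, the measured TCP pose, the force, the opening and the grip force at its end, in the units of the state.
- readout.get_obs(): the state, without advancing time (a new reading comes with each control period).
- imaging.camera(name): name is "scene" or "top"; returns a dict with "color" (384x512x3 uint8, red, green, blue), "fx", "fy", "cx", "cy" (pixels), "rvec" (rotation vector, rad) and "tvec" (3), from world to camera coordinates, as OpenCV has them. Camera axes: x right, y down, z forward; pixel columns grow to the right and rows downward; lengths in m; the calibration is good to about 2 mm. A picture is of the moment at which its call begins. There is no depth.
- manip.hand_in(): hands the job in; it is judged then, once.
The state is a dict: "clock": time; "joint_pos": joint angles; "joint_velocities": joint speeds; "tau": joint torques, N m; "position": TCP position; "ee_rot": TCP orientation; "ft_force": force on the tool from outside, world axes, zero at the start; "torque": the same for the moment, N m; "grip_width": opening from 0.0 (shut) to 1.0 (fully open); "grasp_force": force on a finger pad.
Only numpy, scipy, OpenCV 4.12 (cv2) and the standard library are available. Lean on these libraries where they do the work, as an engineer would, in place of code of your own. Each camera call takes 0.05 s, during which the arm holds its last target. There are 200 camera calls.

TASK

Bump-test the gas monitors that have been handed in: lay each one screen up in the station nest that fits it and snap that nest's gas cup onto its inlet; once all of them are connected, and not before, press the push cap on the gas can right down for a moment and let it spring back up. Then snap the cups off again and put every monitor, screen up, fully down into its own bay of the storage tray, with its inlet in the notch; leave all the cups snapped back, and leave the volumetric flask and the weighing bottle standing near by alone.

Things in the scene. Friction and masses are not known exactly. Their poses are not given: they have to be found in the camera images.
- monitor_large: large gas monitor: grey block 76 long x 50 wide x 26 thick, black rubber ends, four small sensor discs, two round keys, about 0.19 kg (mm; all masses vary by up to 20 %). Origin: centre of its underside; z up out of the screen; x along its length towards the inlet end, where a steel gas inlet stub 14 in diameter sticks out 7 mm, its axis 13 above the underside. Not every monitor is present in every start. Grip it across its width, by the upper part.
- monitor_large_inlet (a point): centre of the outer face of the inlet stub of the large monitor: 45 mm along x and 13 mm up from the monitor's origin
- monitor_medium: medium gas monitor: grey block 64 long x 44 wide x 26 thick, black rubber ends, two sensor discs, one key, about 0.15 kg (mm; all masses vary by up to 20 %). Origin: centre of its underside; z up out of the screen; x along its length towards the inlet end, where a steel gas inlet stub 14 in diameter sticks out 7 mm, its axis 13 above the underside. Not every monitor is present in every start. Grip it across its width, by the upper part.
- monitor_medium_inlet (a point): centre of the outer face of the inlet stub of the medium monitor: 39 mm along x and 13 mm up from the monitor's origin
- monitor_small: small gas monitor: grey block 52 long x 38 wide x 26 thick, black rubber ends, one sensor disc, one key, about 0.11 kg (mm; all masses vary by up to 20 %). Origin: centre of its underside; z up out of the screen; x along its length towards the inlet end, where a steel gas inlet stub 14 in diameter sticks out 7 mm, its axis 13 above the underside. Not every monitor is present in every start. Grip it across its width, by the upper part.
- monitor_small_inlet (a point): centre of the outer face of the inlet stub of the small monitor: 33 mm along x and 13 mm up from the monitor's origin
- station: bump-test station, fixed: grey base plate 10 mm thick with three nests with low grey walls side by side, slides with gas cups behind them (+x side) and an upright gas can (48 mm diameter) in a clamp 135 mm to the left (+y) of the large nest, which reaches 172 mm high. Origin: underside of the plate; x points away from the robot, towards the cups. Nests from left to right: large, medium, small; there are 26 mm between neighbouring monitors lying in them.
- nest_large (a point): floor of the nest for the large monitor, 10 mm above the worktop, axes as the station's: the monitor's origin belongs here, its x along the station's x. The nest has 2.5 mm play on each side; its walls are 8 mm high and 5 thick; the wall at the inlet end (+x) has a 24 mm wide notch for the stub, so the monitor seats only this way round.
- cup_large_face (a point): centre of the front face (looking to -x of the station) of the gas cup of the large nest, 23 mm above the worktop; snapped on, it lies on the outer face of the inlet stub. On top of the cup's carriage (24 x 24 mm) stands a black upright thumb fin, centred 18 mm behind this face (+x of the station): 10 mm along the slide x 14 mm across, standing free from 34 to 64 mm above the worktop, to be pinched from above across its 14 mm
- cup_large (a joint): slide of that gas cup, m: 0 = snapped off (back), 0.018 = snapped on (moved 18 mm towards the station's -x, the robot). A detent holds it at either end with about 5 N and drives it home once it is past the middle; with a monitor lying a little off in its nest it may stop up to 3 mm short of 0.018, or push the monitor along
- nest_medium (a point): floor of the nest for the medium monitor, 10 mm above the worktop, axes as the station's: the monitor's origin belongs here, its x along the station's x. The nest has 2.5 mm play on each side; its walls are 8 mm high and 5 thick; the wall at the inlet end (+x) has a 24 mm wide notch for the stub, so the monitor seats only this way round.
- cup_medium_face (a point): centre of the front face (looking to -x of the station) of the gas cup of the medium nest, 23 mm above the worktop; snapped on, it lies on the outer face of the inlet stub. On top of the cup's carriage (24 x 24 mm) stands a black upright thumb fin, centred 18 mm behind this face (+x of the station): 10 mm along the slide x 14 mm across, standing free from 34 to 64 mm above the worktop, to be pinched from above across its 14 mm
- cup_medium (a joint): slide of that gas cup, m: 0 = snapped off (back), 0.018 = snapped on (moved 18 mm towards the station's -x, the robot). A detent holds it at either end with about 5 N and drives it home once it is past the middle; with a monitor lying a little off in its nest it may stop up to 3 mm short of 0.018, or push the monitor along
- nest_small (a point): floor of the nest for the small monitor, 10 mm above the worktop, axes as the station's: the monitor's origin belongs here, its x along the station's x. The nest has 2.5 mm play on each side; its walls are 8 mm high and 5 thick; the wall at the inlet end (+x) has a 24 mm wide notch for the stub, so the monitor seats only this way round.
- cup_small_face (a point): centre of the front face (looking to -x of the station) of the gas cup of the small nest, 23 mm above the worktop; snapped on, it lies on the outer face of the inlet stub. On top of the cup's carriage (24 x 24 mm) stands a black upright thumb fin, centred 18 mm behind this face (+x of the station): 10 mm along the slide x 14 mm across, standing free from 34 to 64 mm above the worktop, to be pinched from above across its 14 mm
- cup_small (a joint): slide of that gas cup, m: 0 = snapped off (back), 0.018 = snapped on (moved 18 mm towards the station's -x, the robot). A detent holds it at either end with about 5 N and drives it home once it is past the middle; with a monitor lying a little off in its nest it may stop up to 3 mm short of 0.018, or push the monitor along
- can_cap (a joint): sprung push cap (nozzle cap) on top of the gas can, m: 0 = up, 0.008 = fully down; it moves straight down, takes about 4 N to start and 8.5 N to go right down, and springs back by itself
- can_cap_top (a point): centre of the top face of that black cap (28 mm diameter), 172 mm above the worktop when up; press here from above
- tray: storage tray, fixed: grey plate 70 mm wide, 6 mm thick, with three low-walled bays end to end along its x; origin under its middle. Bays from -x to +x: medium, large, small.
- bay_large (a point): floor of the storage bay shaped for the large monitor, 6 mm above the worktop, axes as the tray's: the monitor's origin belongs here, its x along the tray's x. 2.5 mm play on each side, walls 8 mm high, 5 thick, the wall at the inlet end (+x of the tray) has a 24 mm notch for the stub
- bay_medium (a point): floor of the storage bay shaped for the medium monitor, 6 mm above the worktop, axes as the tray's: the monitor's origin belongs here, its x along the tray's x. 2.5 mm play on each side, walls 8 mm high, 5 thick, the wall at the inlet end (+x of the tray) has a 24 mm notch for the stub
- bay_small (a point): floor of the storage bay shaped for the small monitor, 6 mm above the worktop, axes as the tray's: the monitor's origin belongs here, its x along the tray's x. 2.5 mm play on each side, walls 8 mm high, 5 thick, the wall at the inlet end (+x of the tray) has a 24 mm notch for the stub
- volumetric_flask: bystander: volumetric flask, 66 mm diameter, 173 high, left of the station; leave it alone. Origin: centre of its underside
- weighing_bottle: bystander: lidded glass weighing bottle, 35 mm diameter, 65 high, at the back between hotplate and sink; leave it alone. Origin: centre of its underside

How it is judged:
By the outcome, as a careful person would: the job done as asked, in the order asked, and still so for the second after the job is handed in, with the robot touching nothing.
Of monitor_large, monitor_medium, monitor_small only 2 to 3 are there at a start; the rules pass over those that are not, and their reading is None.
At some moment in a run one of monitor_large, monitor_medium, monitor_small may be knocked a few centimetres aside while the robot is not near it.
Once in a run the grip may slacken for a moment while it holds something.
It also fails if it takes over 210 s, if anything falls off the work surface, if the arm or the gripper's body presses on something with over 40 N, if the wrist force passes 120 N, or if a joint passes its speed limit or range.

## Working session

There is one attempt and no reset: what is moved stays moved. The work goes in short steps, Python scripts to look and compute and a shell command to move; the robot and the scene stay as the last step left them, time stands still between calls to the robot, and variables do not carry over. Pictures are saved under pics/ and viewed, at most 14 in all, crops included, and the job is handed in when it is done.

```bash
mkdir -p pics; ls
cat > h.py <<'E'
import numpy as np, cv2
from workcell import readout, imaging, manip
def cam(n):
    c=imaging.camera(n); c['R']=cv2.Rodrigues(np.array(c['rvec'],float))[0]; c['t']=np.array(c['tvec'],float).ravel(); return c
def ray(c,u,v,z):
    o=-c['R'].T@c['t']; d=c['R'].T@np.array([(u-c['cx'])/c['fx'],(v-c['cy'])/c['fy'],1]); return o+d*(z-o[2])/d[2]
def proj(c,p):
    q=c['R']@np.array(p,float)+c['t']; return q[0]/q[2]*c['fx']+c['cx'],q[1]/q[2]*c['fy']+c['cy']
def save(c,f,box=None,s=1):
    im=c['color'][:,:,::-1]
    if box: im=im[box[1]:box[3],box[0]:box[2]]
    cv2.imwrite('pics/'+f,cv2.resize(im,None,fx=s,fy=s,interpolation=cv2.INTER_CUBIC))
E
python3 - <<'E'
from h import *
for n in('top','scene'):
    c=cam(n); save(c,n+'0.png',None,1.5); print(n,c['fx'],c['cx'],c['cy'],-c['R'].T@c['t'],c['R'].round(2).tolist())
print(readout.get_obs())
E
```

```text
pics
top 363.42012806806963 255.83881265983698 190.71598648807543 [0.49043666 0.13936432 1.61912103] [[-0.03, -1.0, -0.01], [-1.0, 0.03, -0.04], [0.04, 0.01, -1.0]]
scene 350.0902048149045 257.20529397851413 185.83400551577196 [0.38847019 1.01837404 0.75290379] [[-0.99, -0.17, -0.02], [-0.08, 0.57, -0.82], [0.14, -0.8, -0.58]]
{'clock': 0.1, 'joint_pos': array([-1.17563634,  0.33281012, -0.06472223,  1.46085684,  0.02160698,
        1.34987961, -0.08848799]), 'joint_velocities': array([-0.00014825, -0.00126826, -0.00025634, -0.00274121, -0.00014871,
       -0.00294078, -0.00081639]), 'tau': array([ 4.01942625e-04, -6.26750994e+01,  4.81331663e-02, -3.92428851e+01,
        1.61723373e-02,  6.89931825e-03,  3.57503654e-05]), 'position': array([0.25343766, 0.5709722 , 0.24759486]), 'ee_rot': array([ 2.07338025e-01,  9.78269159e-01, -6.20517817e-04, -1.03137752e-04]), 'ft_force': array([-0.77637221, -0.34402012, -1.58222403]), 'torque': array([-0.01563773, -0.01276339, -0.01614298]), 'grasp_force': 0.0, 'grip_width': 1.0006954790531277}
```

View pics/top0.png

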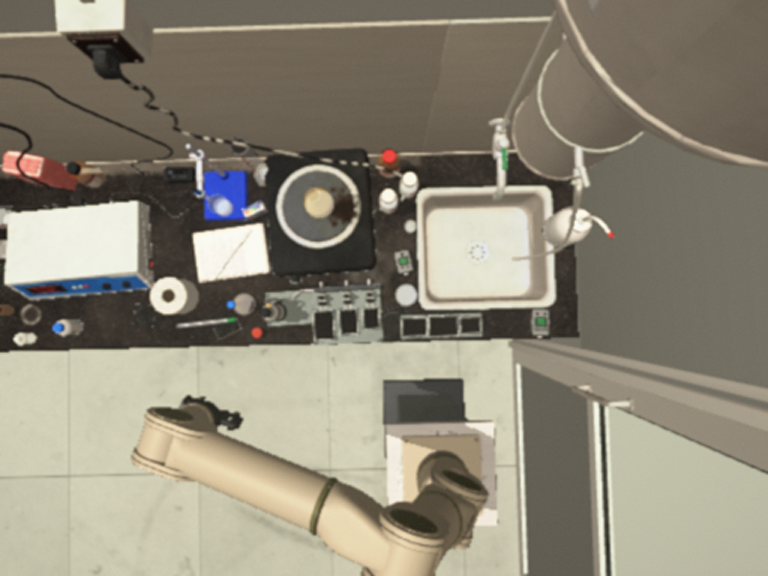

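View pics/scene0.png

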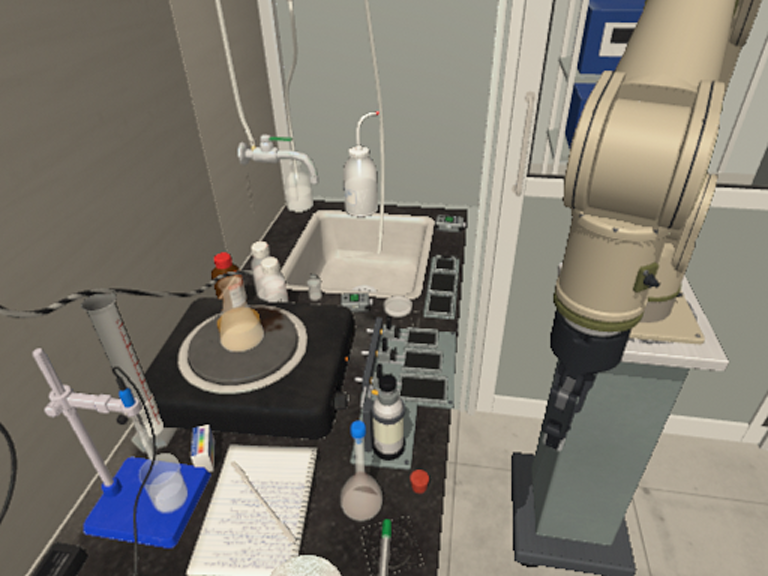

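The top view shows the station nests at about (345,315), the tray at (440,325), and two monitors at (403,262) and (540,320). I'll zoom in.

Run:
```python
from h import *
c=cam('top'); save(c,'topz.png',(170,150,390,235),3.6)
for u,v in((269,175),(360,213)): print(ray(c,u,v,0.026))
c=cam('scene'); save(c,'scz.png',(215,120,325,310),3.1)
```

```text
[0.62022463 0.09463098 0.026     ]
[ 0.44344558 -0.29768083  0.026     ]
```

View pics/topz.png

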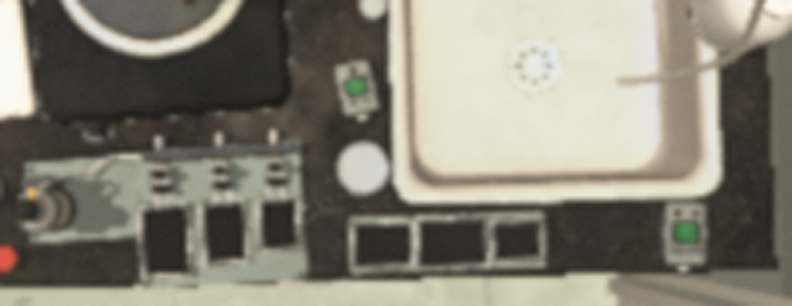

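View pics/scz.png

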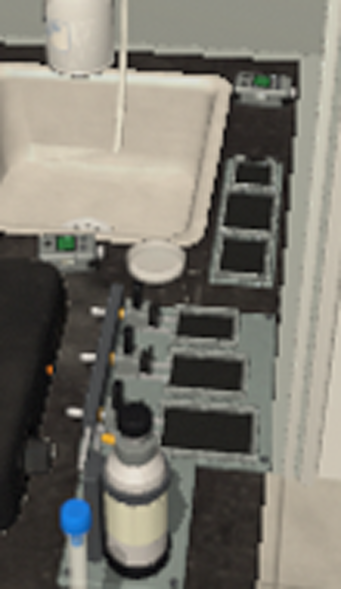

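Two monitors are present, and their sizes suggest medium (crop 356,88) and large (crop 686,232). Both inlets point towards the robot. The nests run large, medium, small from the left, and the tray's x axis points to -y. Next I'll measure them.

Run:
```python
from h import *
c=cam('top'); x0,y0,s=170,150,6
im=cv2.resize(c['color'][150:235,170:390],None,fx=s,fy=s,interpolation=cv2.INTER_CUBIC)
def P(u,v,z): return ray(c,(u+.5)/s-.5+x0,(v+.5)/s-.5+y0,z)
def rep(m,z,lo,hi,roi,tag):
    k=np.zeros_like(m); a=[int(r*s/3.6) for r in roi]; k[a[1]:a[3],a[0]:a[2]]=m[a[1]:a[3],a[0]:a[2]]
    for q in cv2.findContours(k,cv2.RETR_EXTERNAL,cv2.CHAIN_APPROX_NONE)[0]:
        w=np.array([P(*p[0],z)[:2]*1000 for p in q],np.float32)
        A=cv2.contourArea(w)
        if lo<A<hi:
            r=cv2.minAreaRect(w); print(tag,'c',np.round(r[0],1),'sz',np.round(r[1],1),'ang',round(r[2],1),'A',int(A))
g=cv2.cvtColor(im,cv2.COLOR_RGB2GRAY); hsv=cv2.cvtColor(im,cv2.COLOR_RGB2HSV)
for th in(70,90):
    d=(g<th).astype(np.uint8)
    rep(d,.014,800,6000,(135,195,305,285),'nest%d'%th)
    rep(d,.010,800,6000,(348,210,550,275),'bay%d'%th)
for th in(75,95,115):
    b=(g>th).astype(np.uint8)
    rep(b,.026,800,6000,(325,50,385,130),'monA%d'%th)
    rep(b,.026,800,6000,(655,195,720,275),'monB%d'%th)
gr=((hsv[...,0]>50)&(hsv[...,0]<90)&(hsv[...,1]>110)).astype(np.uint8)
rep(gr,.026,50,2000,(325,50,385,130),'grA');rep(gr,.026,50,2000,(655,195,720,275),'grB')
# steel fins / carriages and plate corners by eye
big=cv2.resize(c['color'][150:235,170:280],None,fx=7,fy=7,interpolation=cv2.INTER_CUBIC);cv2.imwrite('pics/st.png',big[:,:,::-1])
z=[cv2.resize(c['color'][a:a+30,b:b+30],None,fx=13,fy=13,interpolation=cv2.INTER_CUBIC) for a,b in((160,254),(200,345))]
cv2.imwrite('pics/mon.png',np.hstack(z)[:,:,::-1])
```

```text
nest70 c [444.9 335.4] sz [75.9 51. ] ang 0.2 A 3486
nest70 c [452.8 261.9] sz [62.8 44.4] ang 2.5 A 2537
nest70 c [460.7 195.9] sz [52.2 36.8] ang 2.6 A 1752
bay70 c [431.9  68.8] sz [61.8 44.8] ang 88.4 A 2575
bay70 c [433.4 -95.8] sz [38.3 50.6] ang 1.4 A 1730
bay70 c [432.8 -16.1] sz [49.3 76.4] ang 1.4 A 3466
nest90 c [444.8 336.4] sz [79.2 58. ] ang 0.9 A 3919
nest90 c [452.6 261.7] sz [66.8 48.3] ang 2.8 A 2874
nest90 c [460.6 195.5] sz [55.4 41.5] ang 3.1 A 2037
bay90 c [432.3  69.2] sz [65.5 48.5] ang 88.5 A 2922
bay90 c [433.7 -96. ] sz [41.9 55.3] ang 2.4 A 2073
bay90 c [432.8 -16.2] sz [53.3 80.7] ang 1.1 A 3931
bay90 c [433.3 -21.7] sz [226.7  78.5] ang 88.6 A 1170
monA75 c [620.7  97.9] sz [80.  54.5] ang 14.8 A 3454
monB75 c [ 435.8 -298.7] sz [78.3 95.8] ang 88.5 A 4951
monA95 c [620.8  96.3] sz [75.6 47.8] ang 14.2 A 2964
monB95 c [ 436.  -293.1] sz [66.1 96.5] ang 87.9 A 4315
monA115 c [620.5  96.4] sz [72.3 43.3] ang 12.4 A 2573
monB115 c [ 436.7 -292.1] sz [63.2 94.4] ang 88.5 A 2543
grB c [ 438.7 -299. ] sz [19.7 14.5] ang 88.5 A 248
```

View pics/st.png

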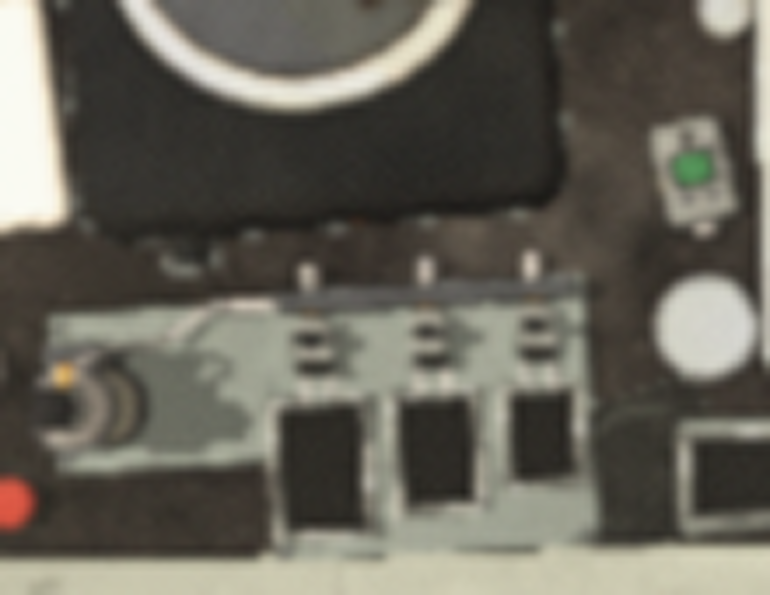

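View pics/mon.png

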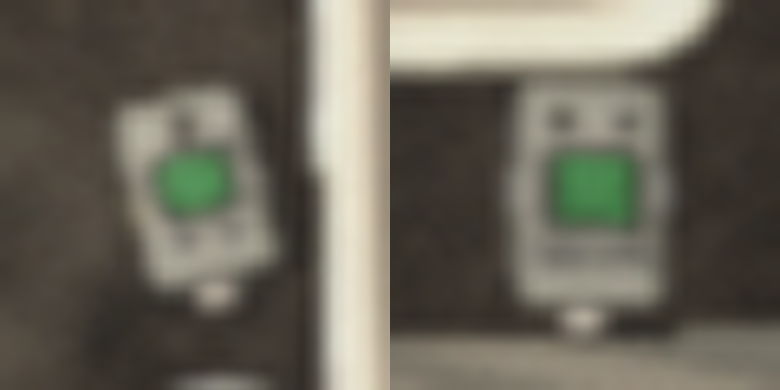

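The first monitor (crop 195,183) has one key and two discs, so it is the medium one, at about (0.624, 0.097) with yaw ~192°. The second has two keys, so it is the large one, at about (0.4385, -0.2985) with yaw ~178.5°. The nests and tray are clear to see. I'll plan the first pick now.

```bash
cat > plan.py <<'E'
import numpy as np,sys,json,math
from workcell import readout
from scipy.spatial.transform import Rotation as R
o=readout.get_obs(); p=np.array(o['position']); M=R.from_quat(o['ee_rot']).as_matrix()
a=math.degrees(math.atan2(M[1,0],M[0,0]))
print('t%.1f'%o['clock'],'p',(p*1000).round(1),'ang %.1f'%a,'F',o['ft_force'].round(1),'w %.3f g %.1f'%(o['grip_width'],o['grasp_force']),'j',o['joint_pos'].round(2))
# waypoints x,y,z(mm),tool-x angle(deg world)
for w in json.loads(sys.argv[1]) if len(sys.argv)>1 else []:
    t=np.array(w[:3])/1000; r=math.radians(a); d=t-p
    X=np.array([math.cos(r),math.sin(r),0]);Y=np.array([math.sin(r),-math.cos(r),0])
    da=w[3]-a; n=max(np.linalg.norm(d)/.0417,abs(da)/7.16)
    print(w,'[%.4f,%.4f,%.4f,%.4f] rows>=%.1f'%(d@X/.4,d@Y/.4,-d[2]/.4,-da/60,n))
    p=t;a=w[3]
E
python3 plan.py '[[350,450,250,122],[450,320,250,88],[540,210,250,54],[600,130,250,22],[624,97,200,12],[624,97,60,12],[624,97,26,12]]'
```

```text
t0.2 p [253.5 571.1 248. ] ang 156.1 F [-0.   0.4 -0.7] w 1.000 g 0.0 j [-1.18  0.33 -0.06  1.46  0.02  1.35 -0.09]
[350, 450, 250, 122] [-0.3433,-0.1789,-0.0051,0.5677] rows>=4.8
[450, 320, 250, 88] [-0.4081,0.0398,-0.0000,0.5667] rows>=4.7
[540, 210, 250, 54] [-0.2670,0.2345,-0.0000,0.5667] rows>=4.7
[600, 130, 250, 22] [-0.0736,0.2389,-0.0000,0.5333] rows>=4.5
[624, 97, 200, 12] [0.0247,0.0990,0.1250,0.1667] rows>=1.5
[624, 97, 60, 12] [0.0000,0.0000,0.3500,0.0000] rows>=3.4
[624, 97, 26, 12] [0.0000,0.0000,0.0850,0.0000] rows>=0.8
```

```bash
python3 -m crank '[[-0.343,-0.179,-0.005,0.568],[-0.343,-0.179,-0.005,0.568],[-0.343,-0.179,-0.005,0.568],[-0.343,-0.179,-0.005,0.568],[-0.343,-0.179,-0.005,0.568]]' 0.45 60
python3 plan.py
python3 -m crank '[[-0.408,0.04,0,0.567],[-0.408,0.04,0,0.567],[-0.408,0.04,0,0.567],[-0.408,0.04,0,0.567],[-0.408,0.04,0,0.567]]'
python3 plan.py '[[540,210,250,54],[600,130,250,22],[624,97,200,12],[624,97,60,12],[624,97,26,12]]'
```

```text
clock: 0.67
position: [0.3558, 0.4442, 0.2509]
ee_rot: [0.492, 0.871, -0.0, 0.001]
ft_force: [1.1, -0.1, 0.3]
grip_width: 0.726
grasp_force: 0.0
t0.7 p [355.8 444.2 250.9] ang 121.0 F [ 1.1 -0.1  0.3] w 0.726 g 0.0 j [-1.05  0.2   0.08  1.62 -0.01  1.32 -0.42]
clock: 1.08
position: [0.4554, 0.3121, 0.2507]
ee_rot: [0.726, 0.688, 0.0, 0.002]
ft_force: [-0.1, -1.1, 0.2]
grip_width: 0.724
grasp_force: 0.0
t1.1 p [455.4 312.1 250.7] ang 86.9 F [-0.1 -1.1  0.2] w 0.724 g 0.0 j [-0.9   0.17  0.25  1.67 -0.04  1.31 -0.7 ]
[540, 210, 250, 54] [-0.2436,0.2248,0.0018,0.5491] rows>=4.6
[600, 130, 250, 22] [-0.0736,0.2389,-0.0000,0.5333] rows>=4.5
[624, 97, 200, 12] [0.0247,0.0990,0.1250,0.1667] rows>=1.5
[624, 97, 60, 12] [0.0000,0.0000,0.3500,0.0000] rows>=3.4
[624, 97, 26, 12] [0.0000,0.0000,0.0850,0.0000] rows>=0.8
```

```bash
python3 -m crank '[[-0.253,0.235,0,0.567],[-0.253,0.235,0,0.567],[-0.253,0.235,0,0.567],[-0.253,0.235,0,0.567],[-0.253,0.235,0,0.567]]' >/dev/null
python3 -m crank '[[-0.074,0.239,0,0.533],[-0.074,0.239,0,0.533],[-0.074,0.239,0,0.533],[-0.074,0.239,0,0.533],[-0.074,0.239,0,0.533]]'>/dev/null
python3 -m crank '[[0.025,0.099,0.2,0.167],[0.025,0.099,0.2,0.167],[0.025,0.099,0.2,0.167],[0.025,0.099,0.2,0.167],[0.025,0.099,0.2,0.167]]'
python3 -m crank '[[0,0,0,0],[0,0,0,0]]' >/dev/null
python3 plan.py '[[624,97,80,12],[624,97,26,12]]'
python3 - <<'E'
from h import *
c=cam('scene'); save(c,'s1.png',(200,120,350,300),3.2)
E
```

```text
clock: 2.33
position: [0.6243, 0.103, 0.171]
ee_rot: [0.995, 0.105, 0.0, -0.0]
ft_force: [0.0, 0.1, 0.6]
grip_width: 0.729
grasp_force: 0.0
t2.5 p [624.9 103.7 172.3] ang 12.1 F [0.3 1.1 0.8] w 0.724 g 0.0 j [-0.65  0.43  0.54  1.56 -0.23  1.21 -1.43]
[624, 97, 80, 12] [-0.0056,0.0160,0.2308,0.0009] rows>=2.2
[624, 97, 26, 12] [0.0000,0.0000,0.1350,0.0000] rows>=1.3
```

View pics/s1.png

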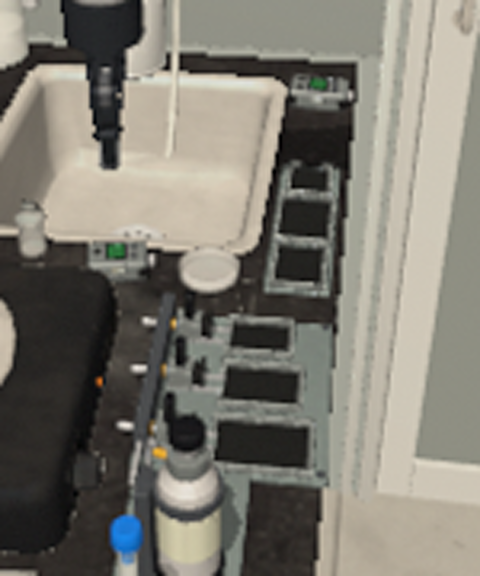

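The medium monitor is still in place at (118,253) and the gripper is above it. I'll cross-check with a scene ray and go down.

```bash
python3 - <<'E'
from h import *
c=cam('scene'); im=c['color']; hsv=cv2.cvtColor(im,cv2.COLOR_RGB2HSV)
m=((hsv[...,0]>50)&(hsv[...,0]<90)&(hsv[...,1]>100)).astype(np.uint8)
n,l,st,ce=cv2.connectedComponentsWithStats(m)
for i in range(1,n):
    if st[i,4]>6: print(st[i,4],ce[i].round(1),ray(c,*ce[i],.0265).round(4))
E
python3 -m crank '[[-0.006,0.016,0.115,0],[-0.006,0.016,0.231,0],[-0.006,0.016,0.231,0],[-0.006,0.016,0.231,0],[-0.006,0.016,0.231,0]]' >/dev/null
python3 plan.py '[[624,97,26,12]]'
```

```text
18 [187.4  92.3] [ 1.1254 -0.8532  0.0265]
14 [299.1 145.9] [ 0.4417 -0.3021  0.0265]
18 [235.9 198.2] [0.6297 0.0946 0.0265]
67 [257.5 351.4] [0.4673 0.6182 0.0265]
t3.0 p [623.8  96.2  79.4] ang 12.0 F [0.7 0.1 0.8] w 0.722 g 0.0 j [-0.62  0.53  0.51  1.65 -0.29  1.04 -1.38]
[624, 97, 26, 12] [0.0008,-0.0019,0.1335,-0.0006] rows>=1.3
```

```bash
python3 -m crank '[[0.005,0,0.07,0],[0.005,0,0.133,0],[0.005,0,0.133,0],[0.005,0,0.133,0]]' >/dev/null
python3 plan.py
python3 -m crank '[[0,0,0,0],[0,0,0,0],[0,0,0,0],[0,0,0,0],[0,0,0,0]]' -0.3 60 >/dev/null
python3 -m crank '[[0,0,0,0],[0,0,0,0]]'
python3 -m crank '[[0,0,-0.2,0],[0,0,-0.2,0],[0,0,-0.5,0],[0,0,-0.5,0],[0,0,-0.5,0]]' 
python3 -m crank '[[0,0,0,0],[0,0,0,0]]' >/dev/null
python3 plan.py
```

```text
t3.4 p [625.9  96.5  26.4] ang 12.0 F [0.5 0.1 1. ] w 0.721 g 0.0 j [-0.59  0.6   0.48  1.67 -0.33  0.95 -1.35]
clock: 3.93
position: [0.6271, 0.0964, 0.028]
ee_rot: [0.995, 0.104, 0.002, -0.0]
ft_force: [-0.8, 0.0, 7.6]
grip_width: 0.498
grasp_force: 62.0
clock: 4.35
position: [0.6256, 0.0958, 0.2298]
ee_rot: [0.995, 0.104, 0.002, -0.0]
ft_force: [2.4, 0.8, -0.2]
grip_width: 0.499
grasp_force: 61.8
t4.5 p [626.6  96.1 229.1] ang 11.9 F [-0.1 -0.6 -2.1] w 0.493 g 61.9 j [-0.65  0.39  0.57  1.5  -0.21  1.31 -1.43]
```

```bash
python3 plan.py '[[560,150,200,47],[520,180,180,82],[490,210,160,116],[470,240,140,150],[452.7,261.8,110,181.5]]'
```

```text
t4.5 p [626.6  96.1 229.1] ang 11.9 F [-0.1 -0.6 -2.1] w 0.493 g 61.9 j [-0.65  0.39  0.57  1.5  -0.21  1.31 -1.43]
[560, 150, 200, 47] [-0.1351,-0.1663,0.0727,-0.5846] rows>=4.9
[520, 180, 180, 82] [-0.0133,-0.1243,0.0500,-0.5833] rows>=4.9
[490, 210, 160, 116] [0.0638,-0.0847,0.0500,-0.5667] rows>=4.7
[470, 240, 140, 150] [0.0893,-0.0121,0.0500,-0.5667] rows>=4.7
[452.7, 261.8, 110, 181.5] [0.0647,0.0256,0.0750,-0.5250] rows>=4.4
```

```bash
python3 -m crank '[[-0.135,-0.166,0.073,-0.585],[-0.135,-0.166,0.073,-0.585],[-0.135,-0.166,0.073,-0.585],[-0.135,-0.166,0.073,-0.585],[-0.135,-0.166,0.073,-0.585]]' >/dev/null
python3 -m crank '[[-0.013,-0.124,0.05,-0.583],[-0.013,-0.124,0.05,-0.583],[-0.013,-0.124,0.05,-0.583],[-0.013,-0.124,0.05,-0.583],[-0.013,-0.124,0.05,-0.583]]' >/dev/null
python3 -m crank '[[0.064,-0.085,0.05,-0.567],[0.064,-0.085,0.05,-0.567],[0.064,-0.085,0.05,-0.567],[0.064,-0.085,0.05,-0.567],[0.064,-0.085,0.05,-0.567]]' >/dev/null
python3 -m crank '[[0.089,-0.012,0.05,-0.567],[0.089,-0.012,0.05,-0.567],[0.089,-0.012,0.05,-0.567],[0.089,-0.012,0.05,-0.567],[0.089,-0.012,0.05,-0.567]]' >/dev/null
python3 -m crank '[[0.065,0.026,0.075,-0.525],[0.065,0.026,0.075,-0.525],[0.065,0.026,0.075,-0.525],[0.065,0.026,0.075,-0.525],[0.065,0.026,0.075,-0.525]]' >/dev/null
python3 -m crank '[[0,0,0,0],[0,0,0,0],[0,0,0,0]]' >/dev/null
python3 plan.py '[[452.7,261.8,110,181.5]]'
python3 - <<'E'
from h import *
c=cam('scene'); save(c,'s2.png',(220,160,320,290),4.6)
E
```

```text
t6.8 p [451.2 261.7 105.3] ang -178.6 F [ 0.6  1.4 -1. ] w 0.494 g 61.9 j [-0.69  0.24  0.08  1.9  -0.02  1.    1.  ]
[452.7, 261.8, 110, 181.5] [-0.0038,0.0002,-0.0117,-6.0012] rows>=50.3
```

View pics/s2.png

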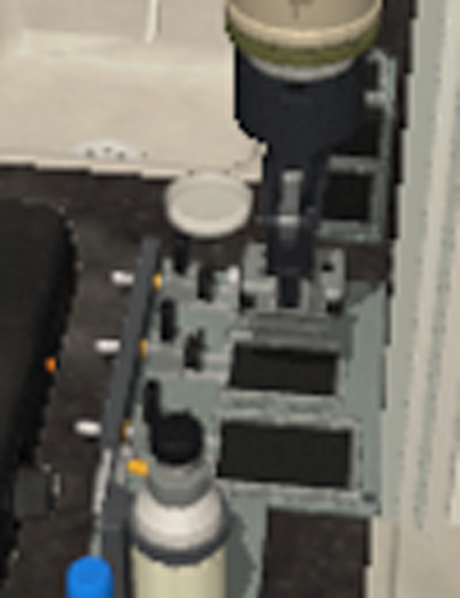

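The held monitor spans about x 243–345 in the crop, with its stub on the left at (233,275) and the finger at about x 290. I'll work out its lengthwise offset from the fingers.

Run:
```python
from h import *
c=cam('scene')
im=cv2.cvtColor(c['color'],cv2.COLOR_RGB2GRAY)
# edges of monitor's near side face (y=.284): project candidate ends at mid height
for dx in(-.032,0,.032):
    for z in(.079,.105): print(dx,z,np.round((np.array(proj(c,(.451+dx,.284,z)))-[220,160])*4.6))
for r in(222,224,225): print(r,im[r,262:304].tolist())
```

```text
-0.032 0.079 [339. 324.]
-0.032 0.105 [341. 292.]
0 0.079 [287. 319.]
0 0.105 [288. 287.]
0.032 0.079 [235. 314.]
0.032 0.105 [236. 282.]
222 [111, 31, 36, 51, 89, 124, 161, 158, 148, 135, 95, 152, 159, 156, 159, 165, 162, 136, 66, 28, 28, 30, 35, 84, 125, 98, 88, 91, 115, 139, 132, 122, 98, 69, 83, 87, 86, 84, 72, 57, 86, 98]
224 [100, 13, 20, 38, 88, 129, 136, 137, 133, 102, 21, 43, 60, 84, 118, 115, 118, 112, 68, 27, 29, 30, 34, 83, 122, 94, 95, 94, 111, 145, 143, 124, 78, 77, 81, 79, 78, 92, 115, 118, 126, 106]
225 [125, 124, 95, 63, 112, 148, 144, 138, 131, 93, 20, 23, 30, 75, 116, 114, 127, 136, 56, 31, 28, 27, 43, 93, 119, 78, 91, 91, 87, 75, 79, 61, 53, 84, 81, 78, 89, 119, 129, 125, 124, 102]
```

Run:
```python
from h import *
c=cam('scene'); s=6
g=cv2.resize(cv2.cvtColor(c['color'],cv2.COLOR_RGB2GRAY)[160:290,220:320],None,fx=s,fy=s,interpolation=cv2.INTER_CUBIC)
for th in(55,70):
  for q in cv2.findContours((g<th).astype(np.uint8),cv2.RETR_LIST,cv2.CHAIN_APPROX_NONE)[0]:
    w=np.array([ray(c,(p[0][0]+.5)/s-.5+220,(p[0][1]+.5)/s-.5+160,.012)[:2]*1000 for p in q],np.float32)
    A=cv2.contourArea(w)
    if 1200<A<5000:
        r=cv2.minAreaRect(w); print(th,np.round(r[0],1),np.round(r[1],1),round(r[2],1),int(A),w.min(0).round(),w.max(0).round())
```

```text
55 [420.7 406.3] [59.9 64.3] 2.3 3389 [391. 375.] [452. 440.]
55 [447.6 330.8] [80.5 47.8] 2.2 3609 [407. 306.] [488. 355.]
55 [520.  313.4] [34.2 74.6] 19.2 1515 [498. 281.] [543. 350.]
55 [455.4 257. ] [68.7 41.6] 2.1 2626 [422. 236.] [490. 279.]
55 [470.2  83.3] [86.  37.8] 78.0 1506 [455.  40.] [494. 127.]
70 [420.8 405.7] [60.9 65.5] 2.3 3550 [390. 373.] [452. 440.]
70 [447.6 330.5] [81.7 49.4] 2.2 3808 [406. 305.] [489. 356.]
70 [519.8 313.6] [35.5 77.4] 19.5 1671 [497. 279.] [544. 351.]
70 [455.  256.6] [71.  43.4] 2.2 2839 [420. 234.] [491. 279.]
70 [580.1 239. ] [ 50.1 199.4] 2.1 3239 [552. 139.] [605. 338.]
70 [423.1  -8.2] [260.2  47. ] 89.4 4204 [ 400. -138.] [448. 122.]
```

```bash
python3 -m crank '[[-0.0145,0,0.07,0],[-0.0145,0,0.13,0],[-0.0145,0,0.13,0],[-0.0145,0,0.13,0],[-0.0145,0,0.13,0]]' >/dev/null
python3 -m crank '[[0,0,0,0],[0,0,0,0]]' >/dev/null
python3 plan.py
python3 - <<'E'
from h import *
c=cam('scene'); save(c,'s3.png',(230,195,310,275),7.5)
for x in(.424,.456,.488):print(np.round((np.array(proj(c,(x,.284,.027)))-[230,195])*7.5))
E
```

```text
t7.6 p [457.8 262.6  54.9] ang -178.4 F [-0.8  0.2 -0.4] w 0.498 g 67.0 j [-0.68  0.32  0.08  1.92 -0.03  0.9   1.02]
[459. 365.]
[377. 356.]
[295. 347.]
```

View pics/s3.png

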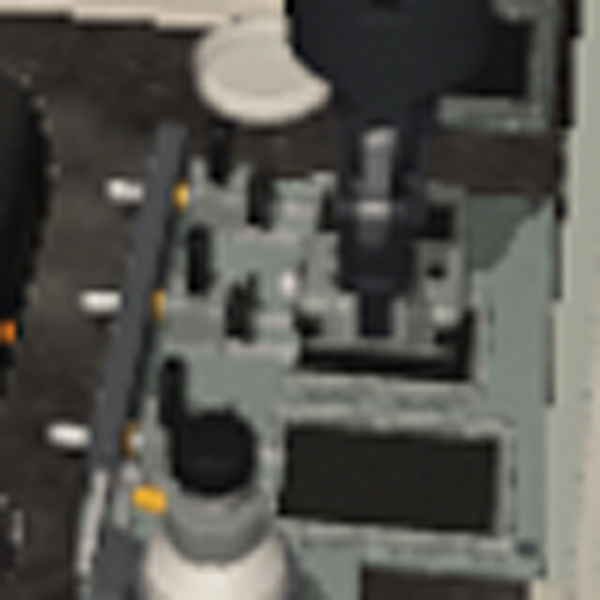

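The monitor's bottom edge spans 297–465 and the nest opening 298–475, so I'll shift about 2 mm towards -x. Then I'll lower it while watching the force.

```bash
python3 -m crank '[[0.006,0.001,0.02,0],[0.006,0.001,0.03,0],[0.006,0.001,0.03,0],[0.006,0.001,0.03,0]]' |grep -E 'pos|ft'
python3 -m crank '[[0,0,0.003,0],[0,0,0.006,0],[0,0,0.009,0],[0,0,0.009,0]]' |grep -E 'pos|ft'
python3 plan.py
```

```text
position: [0.4544, 0.2622, 0.041]
ft_force: [-0.1, 0.4, -0.9]
position: [0.4549, 0.2625, 0.038]
ft_force: [-0.5, 0.6, -0.3]
t8.3 p [454.9 262.5  38. ] ang -178.4 F [-0.5  0.6 -0.3] w 0.499 g 67.3 j [-0.68  0.34  0.08  1.94 -0.03  0.87  1.01]
```

```bash
python3 -m crank '[[0,0,0.003,0],[0,0,0.006,0],[0,0,0.006,0]]' |grep -E 'pos|ft'
python3 -m crank '[[0,0,0,0],[0,0,0,0],[0,0,0,0]]' 0.3 |grep -E 'pos|ft|wid'
python3 -m crank '[[0,0,-0.1,0],[0,0,-0.2,0],[0,0,-0.3,0],[0,0,-0.3,0],[0,0,-0.3,0]]' |grep -E 'pos|ft|wid'
python3 -m crank '[[0,0,0,0],[0,0,0,0]]' >/dev/null
python3 plan.py '[[430,150,200,150],[420,0,200,114],[420,-120,200,78],[425,-220,200,42],[440,-299,150,6],[440,-299,60,-1],[440,-299,26,-1]]'
python3 - <<'E'
from h import *
c=cam('scene'); save(c,'s4.png',(230,195,310,275),7.5)
E
```

```text
position: [0.4549, 0.2625, 0.0378]
ft_force: [-12.2, -7.5, 31.4]
position: [0.4548, 0.2625, 0.0355]
ft_force: [0.2, 0.2, -0.0]
grip_width: 0.651
position: [0.4559, 0.2632, 0.1578]
ft_force: [0.3, -0.2, -1.5]
grip_width: 0.648
t9.4 p [454.  261.9 154. ] ang -178.4 F [-0.1 -0.6  0.2] w 0.650 g 0.0 j [-0.69  0.19  0.09  1.85 -0.02  1.11  1.  ]
[430, 150, 200, 150] [0.0676,-0.2781,-0.1149,-5.4739] rows>=45.9
[420, 0, 200, 114] [-0.1658,-0.3373,-0.0000,0.6000] rows>=5.0
[420, -120, 200, 78] [-0.2741,-0.1220,-0.0000,0.6000] rows>=5.0
[425, -220, 200, 42] [-0.2419,0.0642,-0.0000,0.6000] rows>=5.0
[440, -299, 150, 6] [-0.1043,0.1719,0.1250,0.6000] rows>=5.0
[440, -299, 60, -1] [0.0000,0.0000,0.2250,0.1167] rows>=2.2
[440, -299, 26, -1] [0.0000,0.0000,0.0850,0.0000] rows>=0.8
```

View pics/s4.png

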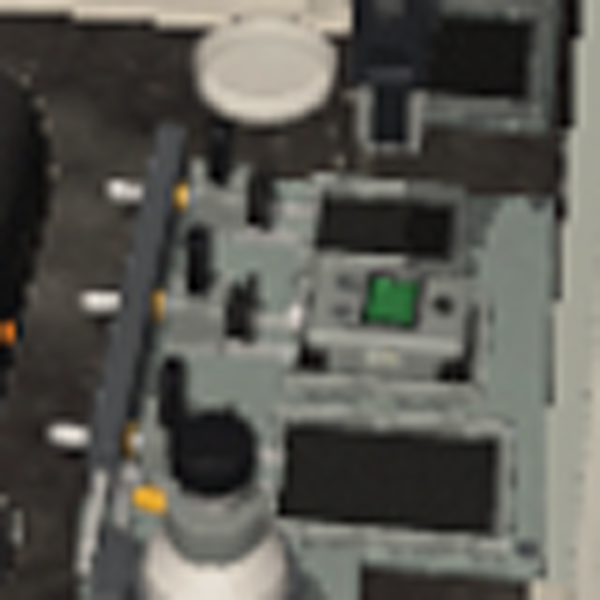

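The medium monitor is seated in its nest, with its screen at (390,300). Now for the large one.

```bash
python3 -m crank '[[0.068,-0.278,-0.115,0.527],[0.068,-0.278,-0.115,0.527],[0.068,-0.278,-0.115,0.527],[0.068,-0.278,-0.115,0.527],[0.068,-0.278,-0.115,0.527]]' 0.55 >/dev/null
python3 -m crank '[[-0.166,-0.337,0,0.6],[-0.166,-0.337,0,0.6],[-0.166,-0.337,0,0.6],[-0.166,-0.337,0,0.6],[-0.166,-0.337,0,0.6]]' >/dev/null
python3 -m crank '[[-0.274,-0.122,0,0.6],[-0.274,-0.122,0,0.6],[-0.274,-0.122,0,0.6],[-0.274,-0.122,0,0.6],[-0.274,-0.122,0,0.6]]' >/dev/null
python3 -m crank '[[-0.242,0.064,0,0.6],[-0.242,0.064,0,0.6],[-0.242,0.064,0,0.6],[-0.242,0.064,0,0.6],[-0.242,0.064,0,0.6]]' >/dev/null
python3 -m crank '[[-0.1,0.172,0.125,0.6],[-0.1,0.172,0.125,0.6],[-0.1,0.172,0.125,0.6],[-0.1,0.172,0.125,0.6],[-0.1,0.172,0.125,0.6]]' >/dev/null
python3 -m crank '[[0,0,0,0.1],[0,0,0,0.1],[0,0,0,0.1],[0,0,0,0.1]]' >/dev/null
python3 - <<'E'
from h import *
c=cam('scene'); hsv=cv2.cvtColor(c['color'],cv2.COLOR_RGB2HSV)
m=((hsv[...,0]>50)&(hsv[...,0]<90)&(hsv[...,1]>100)).astype(np.uint8)
n,l,st,ce=cv2.connectedComponentsWithStats(m)
for i in range(1,n):
    if st[i,4]>6: print(st[i,4],ce[i].round(1),ray(c,*ce[i],.0265).round(4))
E
python3 plan.py '[[442,-300,60,-1],[442,-300,28,-1]]'
```

```text
20 [186.9  92.2] [ 1.1289 -0.8548  0.0265]
14 [299.1 145.9] [ 0.4417 -0.3021  0.0265]
34 [281.5 234.7] [0.4561 0.2503 0.0265]
67 [257.5 351.4] [0.4673 0.6182 0.0265]
t11.9 p [ 443.2 -296.9  151.2] ang 0.9 F [ 0.3 -0.2  0.2] w 0.777 g 0.0 j [-0.12  0.25  0.72  1.86 -0.18  1.11 -0.89]
[442, -300, 60, -1] [-0.0030,0.0076,0.2279,0.0314] rows>=2.2
[442, -300, 28, -1] [0.0000,0.0000,0.0800,0.0000] rows>=0.8
```

```bash
python3 -m crank '[[-0.003,0.008,0.1,0.031],[-0.003,0.008,0.2,0.031],[-0.003,0.008,0.25,0.031],[-0.003,0.008,0.28,0.031],[-0.003,0.008,0.311,0.031]]' | grep -E 'pos|ft'
python3 -m crank '[[0,0,0,0],[0,0,0,0]]' >/dev/null; python3 plan.py
python3 -m crank '[[0,0,0,0],[0,0,0,0],[0,0,0,0],[0,0,0,0],[0,0,0,0]]' -0.2 60 >/dev/null
python3 -m crank '[[0,0,0,0],[0,0,0,0]]'
python3 -m crank '[[0,0,-0.1,0],[0,0,-0.2,0],[0,0,-0.3,0],[0,0,-0.43,0],[0,0,-0.43,0]]' >/dev/null
python3 -m crank '[[0,0,0,0],[0,0,0,0]]' >/dev/null
python3 plan.py '[[425,-220,200,34],[420,-120,200,69],[420,0,200,104],[430,130,200,138],[440,250,160,168],[450,335.5,120,181.7]]'
```

```text
position: [0.442, -0.3004, 0.0263]
ft_force: [-0.1, -0.1, 0.8]
t12.5 p [ 442.5 -300.6   27.6] ang -1.1 F [-0.2  1.9 -0.1] w 0.769 g 0.0 j [-0.04  0.44  0.65  1.94 -0.34  0.87 -0.8 ]
clock: 13.07
position: [0.4432, -0.3008, 0.0288]
ee_rot: [1.0, -0.01, 0.001, 0.0]
ft_force: [-2.0, 1.4, 6.5]
grip_width: 0.569
grasp_force: 62.3
t13.7 p [ 442.4 -300.2  199.5] ang -1.1 F [ 0.3  0.2 -2.1] w 0.567 g 63.7 j [-0.16  0.19  0.76  1.8  -0.14  1.2  -0.95]
[425, -220, 200, 34] [-0.0475,-0.1996,-0.0012,-0.5854] rows>=4.9
[420, -120, 200, 69] [0.1294,-0.2142,-0.0000,-0.5833] rows>=4.9
[420, 0, 200, 104] [0.2801,-0.1075,-0.0000,-0.5833] rows>=4.9
[430, 130, 200, 138] [0.3093,0.1029,-0.0000,-0.5667] rows>=4.7
[440, 250, 160, 168] [0.1822,0.2397,0.1000,-0.5000] rows>=4.2
[450, 335.5, 120, 181.7] [0.0200,0.2143,0.1000,-0.2283] rows>=2.3
```

```bash
python3 -m crank '[[-0.048,-0.2,0,-0.585],[-0.048,-0.2,0,-0.585],[-0.048,-0.2,0,-0.585],[-0.048,-0.2,0,-0.585],[-0.048,-0.2,0,-0.585]]' >/dev/null
python3 -m crank '[[0.129,-0.214,0,-0.583],[0.129,-0.214,0,-0.583],[0.129,-0.214,0,-0.583],[0.129,-0.214,0,-0.583],[0.129,-0.214,0,-0.583]]' >/dev/null
python3 -m crank '[[0.28,-0.108,0,-0.583],[0.28,-0.108,0,-0.583],[0.28,-0.108,0,-0.583],[0.28,-0.108,0,-0.583],[0.28,-0.108,0,-0.583]]' >/dev/null
python3 -m crank '[[0.309,0.103,0,-0.567],[0.309,0.103,0,-0.567],[0.309,0.103,0,-0.567],[0.309,0.103,0,-0.567],[0.309,0.103,0,-0.567]]' >/dev/null
python3 -m crank '[[0.182,0.24,0.1,-0.5],[0.182,0.24,0.1,-0.5],[0.182,0.24,0.1,-0.5],[0.182,0.24,0.1,-0.5],[0.182,0.24,0.1,-0.5]]' >/dev/null
python3 -m crank '[[0.02,0.214,0.1,-0.228],[0.02,0.214,0.1,-0.228],[0.02,0.214,0.1,-0.228],[0.02,0.214,0.1,-0.228],[0.02,0.214,0.1,-0.228]]' >/dev/null
python3 -m crank '[[0,0,0,0],[0,0,0,0]]' >/dev/null
python3 plan.py '[[449,335.5,58,-178.4]]'
```

```text
t16.3 p [450.8 333.6 119.5] ang -178.6 F [ 0.8 -0.4 -1.4] w 0.565 g 63.8 j [-0.85  0.3   0.16  1.79 -0.05  1.05  0.92]
[449, 335.5, 58, -178.4] [0.0044,0.0050,0.1537,-0.0032] rows>=1.5
```

```bash
python3 -m crank '[[0.004,0.005,0.08,-0.003],[0.004,0.005,0.154,-0.003],[0.004,0.005,0.154,-0.003],[0.004,0.005,0.154,-0.003]]' >/dev/null
python3 -m crank '[[0,0,0,0],[0,0,0,0]]' >/dev/null
python3 plan.py
python3 - <<'E'
from h import *
c=cam('scene'); save(c,'s5.png',(240,195,320,275),7.5)
for z in(.03,.01):
  for x in(.410,.448,.486):print(z,np.round((np.array(proj(c,(x,.360,z)))-[240,195])*7.5))
E
```

```text
t16.8 p [449.7 337.7  59.7] ang -178.3 F [ 0.2 -0.  -1.5] w 0.568 g 63.7 j [-0.85  0.38  0.15  1.84 -0.07  0.93  0.93]
0.03 [405. 511.]
0.03 [300. 499.]
0.03 [197. 488.]
0.01 [402. 549.]
0.01 [299. 537.]
0.01 [197. 525.]
```

View pics/s5.png

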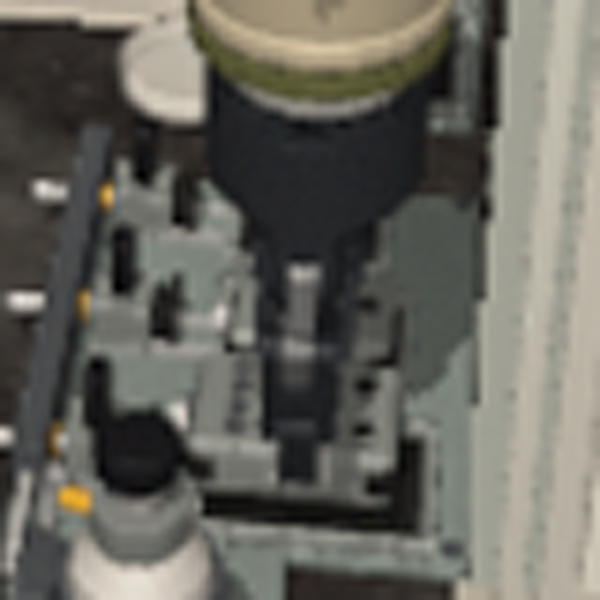

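Monitor ends are at about 195–395 and the nest opening at about 205–423, so the monitor must go about 5.5 mm towards -x.

```bash
python3 -m crank '[[0.0135,-0.004,0.0,0],[0.0135,-0.004,0.0,0],[0.0135,-0.004,0.02,0],[0.0135,-0.004,0.035,0]]' |grep -E 'pos|ft'
python3 -m crank '[[0,0,0.003,0],[0,0,0.006,0],[0,0,0.009,0],[0,0,0.012,0],[0,0,0.012,0]]' |grep -E 'pos|ft'
python3 plan.py
```

```text
position: [0.4432, 0.3356, 0.0433]
ft_force: [-0.1, -0.2, -1.4]
position: [0.4433, 0.3355, 0.0389]
ft_force: [-0.9, -1.7, -0.8]
t17.6 p [443.3 335.5  38.9] ang -178.2 F [-0.9 -1.7 -0.8] w 0.565 g 63.9 j [-0.85  0.4   0.14  1.86 -0.07  0.89  0.93]
```

Already below the wall tops with no force. I'll lower it to the floor and release.

```bash
python3 -m crank '[[0,0,0.003,0],[0,0,0.005,0],[0,0,0.005,0]]' |grep -E 'pos|ft'
python3 -m crank '[[0,0,0,0],[0,0,0,0],[0,0,0,0]]' 0.38 |grep -E 'pos|ft|wid'
python3 -m crank '[[0,0,-0.05,0],[0,0,-0.15,0],[0,0,-0.25,0],[0,0,-0.25,0],[0,0,-0.25,0]]' |grep -E 'pos|ft|wid'
python3 -m crank '[[0.1,-0.2,-0.05,0],[0.1,-0.2,-0.05,0],[0.1,-0.2,-0.05,0],[0.1,-0.2,-0.05,0]]' -0.3 >/dev/null
python3 -m crank '[[0,-0.15,0,0],[0,-0.15,0,0],[0,-0.15,0,0],[0,-0.15,0,0]]' >/dev/null
python3 plan.py
python3 - <<'E'
from h import *
c=cam('scene'); save(c,'s6.png',(230,190,320,270),6.6)
t=cam('top'); cv2.imwrite('pics/s6t.png',cv2.resize(t['color'][180:235,170:270],None,fx=7.5,fy=7.5,interpolation=cv2.INTER_CUBIC)[:,:,::-1])
E
```

```text
position: [0.4434, 0.3355, 0.0388]
ft_force: [-9.3, -7.3, 24.0]
position: [0.4434, 0.3356, 0.0368]
ft_force: [1.0, -1.3, -0.1]
grip_width: 0.688
position: [0.4444, 0.3365, 0.1392]
ft_force: [-0.1, 0.4, -0.9]
grip_width: 0.692
t19.2 p [407.6 194.  156.1] ang -178.3 F [-0.8  0.4 -0.1] w 0.350 g 0.0 j [-0.77  0.02  0.22  2.03 -0.01  1.1   1.06]
```

View pics/s6.png

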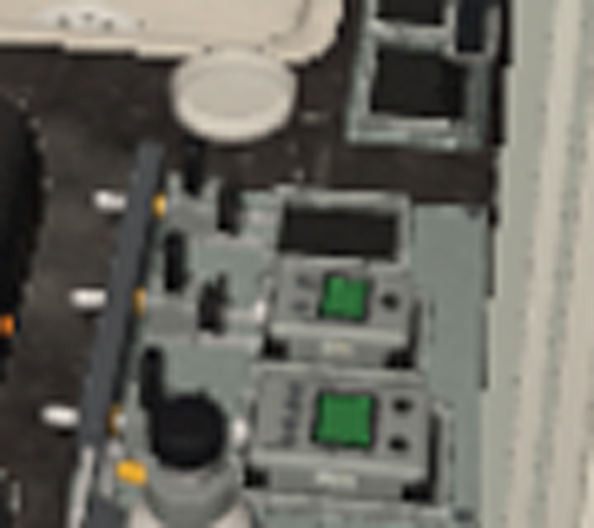

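View pics/s6t.png

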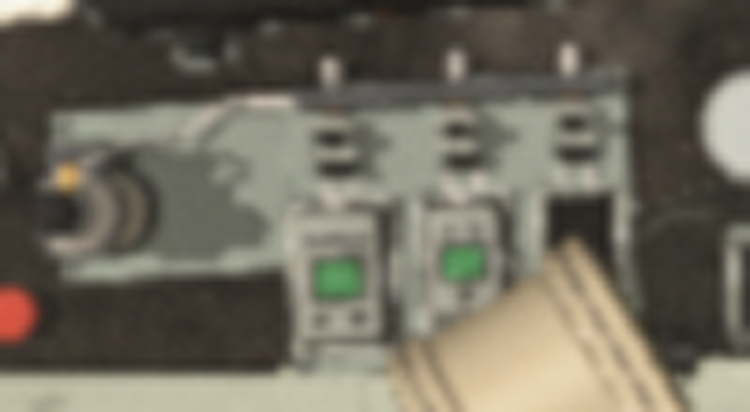

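Both monitors are seated, with stubs pointing towards their cups. Each carriage shows two black uprights, so I'll check which one is the fin by projecting the predicted position.

```bash
python3 - <<'E'
from h import *
c=cam('scene');t=cam('top')
for n,(x,y) in dict(L=(.526,.338),M=(.528,.2644)).items():
    for z in(.034,.064): print(n,z,'s6',np.round((np.array(proj(c,(x,y,z)))-[230,190])*6.6),'top',np.round((np.array(proj(t,(x,y,z)))-[170,180])*7.5))
im=cv2.resize(c['color'],None,fx=1,fy=1); g=cv2.cvtColor(t['color'],cv2.COLOR_RGB2GRAY)
print(g[193:206,208:236])
E
python3 plan.py '[[528,264.4,110,-178.3]]'
```

```text
L 0.034 s6 [154. 406.] top [329. 134.]
L 0.064 s6 [152. 356.] top [323. 133.]
M 0.034 s6 [178. 288.] top [456. 127.]
M 0.064 s6 [177. 238.] top [451. 126.]
[[161 125  96  86  87  88  91  90  89  90  90  89  91  90  86  82  79  79
   86  90  85  83  88  87  83  82  92 103]
 [155 133 104  92  88  86  84  81  80  86  96  98 101 101 103 104 102 106
  123 133 131 122 126 122 115 104 117 134]
 [151 148 143 136 129 119 116 109 104 113 125 132 137 139 141 142 143 143
  152 157 160 152 148 145 139 117 114 127]
 [154 157 158 157 153 147 146 138 124 117 116 125 143 155 158 158 157 156
  158 160 153 127 103 103 114 106 101 108]
 [154 158 156 140 117 104  99 103 105 100  98 110 134 150 156 159 159 156
  157 156 135  98  66  65  80  88  94 104]
 [157 159 154 126  88  61  51  67  89  92  93 101 113 126 144 157 160 158
  156 157 152 130 109 109 109  97  96 102]
 [158 160 156 137 118 100  88 102 116 104  96 100 108 120 142 156 160 157
  158 160 163 156 147 149 144 115 101 104]
 [161 161 156 146 144 144 139 146 146 122 100 105 127 141 151 157 158 157
  158 157 146 121 105 104 100  86  89 106]
 [160 159 157 143 122 107 102 105 102  91  92 108 136 153 154 156 156 156
  158 155 136  97  64  56  56  64  87 103]
 [159 159 154 138  98  66  56  53  58  72  89 106 133 150 157 157 155 157
  156 154 140 120  96  85  91 107 113 118]
 [152 155 156 147 123 100  87  86  94 108 110 113 128 145 154 155 157 156
  158 157 156 159 147 136 146 169 163 149]
 [149 152 158 158 159 160 149 144 155 156 149 142 145 152 156 155 157 156
  154 153 159 175 176 164 166 188 180 165]
 [146 147 150 154 167 181 176 167 172 169 162 160 161 157 153 151 154 149
  138 131 144 171 187 179 167 172 166 157]]
t19.4 p [407.4 195.3 156.3] ang -178.1 F [-0.1 -0.7  0.7] w 0.347 g 0.0 j [-0.77  0.02  0.22  2.03 -0.01  1.1   1.06]
[528, 264.4, 110, -178.3] [-0.3070,0.1627,0.1159,0.0030] rows>=3.5
```

The rear dark blobs match the fin predictions: medium fin at about (527,264), large at about (525.5,337). Pinching the medium fin.

```bash
python3 -m crank '[[-0.304,0.163,0.1,0.003],[-0.304,0.163,0.1,0.003],[-0.304,0.163,0.1,0.003],[-0.304,0.163,0.1,0.003],[-0.304,0.163,0.1,0.003]]' -0.3 40 >/dev/null
python3 -m crank '[[0,0,0,0],[0,0,0,0]]' >/dev/null
python3 plan.py '[[527,264,60,-178.3]]'
```

```text
t20.0 p [526.4 263.3 116.4] ang -178.4 F [-0.4  0.3 -0.3] w 0.353 g 0.0 j [-0.74  0.36  0.24  1.73 -0.1   1.07  1.13]
[527, 264, 60, -178.3] [-0.0015,0.0017,0.1410,-0.0010] rows>=1.4
```

```bash
python3 -m crank '[[-0.001,0.002,0.05,0],[-0.001,0.002,0.1,0],[-0.001,0.002,0.12,0],[-0.001,0.002,0.14,0],[-0.001,0.002,0.14,0]]' |grep -E 'pos|ft'
python3 -m crank '[[0,0,0,0],[0,0,0,0],[0,0,0,0],[0,0,0,0],[0,0,0,0]]' -1 40
python3 plan.py
```

```text
position: [0.5266, 0.2636, 0.06]
ft_force: [-0.3, -0.5, 0.1]
clock: 20.82
position: [0.5279, 0.2639, 0.0617]
ee_rot: [-0.014, 1.0, 0.0, 0.0]
ft_force: [-1.2, -3.3, 7.8]
grip_width: 0.153
grasp_force: 41.0
t20.8 p [527.9 263.9  61.7] ang -178.4 F [-1.2 -3.3  7.8] w 0.153 g 41.0 j [-0.73  0.43  0.23  1.76 -0.12  0.96  1.15]
```

```bash
python3 -m crank '[[0.012,0,0,0],[0.024,0,0,0],[0.036,0,0,0],[0.044,0,0,0],[0.044,0,0,0]]' |grep -E 'pos|ft|grip'
python3 -m crank '[[0,0,0,0],[0,0,0,0]]' |grep -E 'pos|ft|grip'
python3 -m crank '[[0,0,0,0],[0,0,0,0],[0,0,0,0]]' -0.3 |grep -E 'pos|ft|grip'
python3 -m crank '[[0,0,-0.06,0],[0,0,-0.12,0],[0,0,-0.12,0],[0,0,-0.12,0]]' >/dev/null
python3 plan.py '[[526,337,116,-178.3]]'
python3 - <<'E'
from h import *
t=cam('top'); g=cv2.cvtColor(t['color'],cv2.COLOR_RGB2GRAY); print(g[194:208,210:236])
E
```

```text
position: [0.5098, 0.2633, 0.0616]
ft_force: [-1.8, -4.2, 8.6]
grip_width: 0.154
position: [0.5098, 0.2633, 0.0617]
ft_force: [-1.7, -3.3, 9.6]
grip_width: 0.153
position: [0.5094, 0.2638, 0.0606]
ft_force: [-0.8, 0.3, -1.1]
grip_width: 0.353
t22.0 p [510.4 264.1 109.8] ang -178.4 F [-0.6  0.1 -0.7] w 0.349 g 0.0 j [-0.76  0.34  0.24  1.77 -0.09  1.04  1.11]
[526, 337, 116, -178.3] [-0.0441,0.1810,-0.0154,-0.0014] rows>=1.8
[[177 181 184 186 188 191 194 196 198 199 201 203 206 208 208 196 171 177
  184 159 150 181 191 160 105  87]
 [183 188 190 191 193 195 197 200 200 202 205 208 208 211 213 209 188 172
  181 178 153 168 192 181 136  96]
 [189 191 192 196 196 198 201 203 205 208 209 210 212 214 214 214 202 172
  176 186 161 155 182 191 159 110]
 [192 195 196 198 200 202 205 207 208 211 212 213 214 215 214 214 208 185
  177 186 181 158 171 192 182 138]
 [194 198 201 204 205 207 209 211 211 213 213 215 215 214 212 210 207 196
  177 185 188 166 155 183 193 159]
 [191 201 205 207 209 210 213 212 215 215 215 214 214 210 209 208 204 197
  180 182 192 180 159 174 193 183]
 [182 202 208 211 
[... 154 characters left out ...]
96 194 193
  189 187 190 195 185 168 182 201]
 [164 190 210 216 216 215 214 214 210 209 205 204 200 197 195 193 192 191
  188 185 187 194 200 190 181 196]
 [164 175 203 215 214 212 211 209 207 205 200 200 195 193 191 191 191 190
  189 183 183 186 201 203 186 193]
 [176 161 183 207 212 210 208 203 203 199 197 195 193 190 190 190 191 187
  187 182 178 179 198 207 200 188]
 [186 156 154 186 204 205 203 200 197 196 194 193 192 192 189 189 189 185
  182 177 173 169 178 200 205 184]
 [187 168 137 150 183 198 199 198 196 194 194 192 192 191 189 189 186 184
  180 175 169 164 171 193 210 195]
 [181 183 146 132 168 195 200 200 196 193 192 191 192 188 182 183 187 183
  178 176 173 167 164 179 199 201]]
```

```bash
python3 -m crank '[[-0.043,0.181,-0.01,0],[-0.043,0.181,-0.01,0],[-0.043,0.181,-0.01,0],[-0.043,0.181,-0.01,0]]' >/dev/null
python3 -m crank '[[0,0,0,0],[0,0,0,0]]' >/dev/null
python3 plan.py '[[526,337,60,-178.3]]'
```

```text
t22.5 p [524.9 334.8 111.8] ang -178.5 F [0.5 0.2 0.1] w 0.347 g 0.0 j [-0.81  0.44  0.22  1.63 -0.1   1.09  1.03]
[526, 337, 60, -178.3] [-0.0029,0.0053,0.1296,-0.0029] rows>=1.2
```

```bash
python3 -m crank '[[-0.002,0.005,0.04,-0.003],[-0.002,0.005,0.08,-0.003],[-0.002,0.005,0.11,-0.003],[-0.002,0.005,0.13,-0.003],[-0.002,0.005,0.13,-0.003]]' |grep -E 'pos|ft'
python3 -m crank '[[0,0,0,0],[0,0,0,0],[0,0,0,0],[0,0,0,0],[0,0,0,0]]' -1 40 |grep -E 'pos|ft|gr'
python3 -m crank '[[0.012,0,0,0],[0.024,0,0,0],[0.036,0,0,0],[0.044,0,0,0],[0.044,0,0,0]]' |grep -E 'pos|ft|grip'
python3 -m crank '[[0,0,0,0],[0,0,0,0]]' |grep -E 'pos|ft|grip'
```

```text
position: [0.5249, 0.337, 0.0588]
ft_force: [-0.7, 0.5, 0.9]
position: [0.5261, 0.3372, 0.0612]
ft_force: [-1.5, -6.6, 0.5]
grip_width: 0.151
grasp_force: 40.4
position: [0.5081, 0.3365, 0.0612]
ft_force: [-2.6, -6.0, 1.3]
grip_width: 0.156
position: [0.5081, 0.3365, 0.0612]
ft_force: [-2.8, -6.4, 2.7]
grip_width: 0.15
```

```bash
python3 -m crank '[[0,0,0,0],[0,0,0,0],[0,0,0,0]]' -0.3 |grep -E 'pos|ft|grip'
python3 -m crank '[[0,0,-0.1,0],[0,0,-0.2,0],[0,0,-0.3,0],[0,0,-0.4,0],[0,0,-0.46,0]]' >/dev/null
python3 -m crank '[[0.06,0,-0.03,0],[0.06,0,-0.03,0],[0.06,0,-0.03,0],[0.06,0,-0.03,0]]' -1 >/dev/null
python3 plan.py
python3 - <<'E'
from h import *
t=cam('top');c=cam('scene'); g=cv2.cvtColor(t['color'],cv2.COLOR_RGB2GRAY); print(g[202:214,170:184])
print(ray(t,176,207.7,.172)); 
g=cv2.cvtColor(c['color'],cv2.COLOR_RGB2GRAY); print(g[245:266:2,244:272])
print(proj(c,(.4415,.4704,.172)),proj(t,(.4415,.4704,.172)))
for n,cc in(('s',c),('t',t)):
    hsv=cv2.cvtColor(cc['color'],cv2.COLOR_RGB2HSV)
    m=((hsv[...,0]>50)&(hsv[...,0]<90)&(hsv[...,1]>100)).astype(np.uint8)
    k,l,st,ce=cv2.connectedComponentsWithStats(m)
    for i in range(1,k):
        if st[i,4]>6: print(n,st[i,4],ce[i].round(1),ray(cc,*ce[i],.0365).round(4))
E
```

```text
position: [0.5086, 0.3386, 0.0615]
ft_force: [0.0, 0.4, -0.6]
grip_width: 0.347
t24.9 p [484.2 337.1 256.3] ang -178.2 F [ 0.1 -0.8 -0. ] w -0.003 g 0.0 j [-0.87  0.25  0.22  1.56 -0.06  1.34  0.96]
[[ 79  65  67  93 126 151 166 173 179 182 187 190 192 195]
 [107  90 102 133 155 169 175 179 185 188 190 193 196 196]
 [134 113 121 151 170 176 181 185 190 192 194 196 198 200]
 [156 129 125 156 178 184 187 189 192 194 197 199 201 202]
 [168 148 126 153 179 189 190 193 196 196 198 202 204 207]
 [175 168 140 144 176 191 195 196 198 200 202 205 208 210]
 [168 181 159 139 164 188 196 198 201 204 206 210 212 214]
 [159 185 180 149 149 179 197 202 205 207 210 212 215 216]
 [147 177 192 172 148 165 193 205 208 211 213 216 217 218]
 [146 166 193 193 161 146 180 206 212 215 217 218 219 219]
 [160 153 180 197 186 154 162 197 213 218 218 219 218 217]
 [186 162 161 190 203 183 157 176 208 219 219 219 217 216]]
[0.48759242 0.47283367 0.172     ]
[[ 78  77  78  67  35  58 100 133 130 129 129 132 126  88  28  34  28  81
  134 131 131 132 128 126 141 137 144 146]
 [ 77  78  73  45  44  72 100 134 132 13
[... 817 characters left out ...]
125 112 101  93  78  80  88 102  94
   76  93 117 120 119  16  33  52  70 100]
 [ 91 133 145 118 126 132 137 126 108 130 130 129 130 133 139 135 121 120
  132 127 111 108 100  23  37  37  53  93]
 [ 73  87 106  99 127 135 134 122  88  98 117 129 137 137 135 135 136 127
  111  94  80  87 109 122 144 139 132 153]]
(np.float64(278.68393307127263), np.float64(255.00067758883728)) (np.float64(176.8098995675811), np.float64(219.26790920932112))
s 19 [187.1  92.2] [ 1.1172 -0.8283  0.0365]
s 35 [281.5 234.6] [0.4552 0.2606 0.0365]
s 61 [282.2 253.2] [0.4451 0.3345 0.0365]
s 68 [257.5 351.4] [0.4662 0.6239 0.0365]
t 19 [336.1 105.5] [ 0.9172 -0.2077  0.0365]
t 13 [154.  212.8] [0.4674 0.6006 0.0365]
```

```bash
python3 - <<'E'
from h import *
c=cam('scene'); print(ray(c,259.3,254,.172))
E
python3 plan.py '[[487.5,472,256,-178.2],[487.5,472,200,-178.2]]'
```

```text
[0.48489602 0.47392208 0.172     ]
t25.1 p [484.4 336.7 255.6] ang -178.2 F [ 0.2 -0.3 -0.4] w -0.001 g 0.0 j [-0.87  0.25  0.22  1.56 -0.06  1.34  0.96]
[487.5, 472, 256, -178.2] [-0.0181,0.3378,-0.0009,-0.0007] rows>=3.2
[487.5, 472, 200, -178.2] [0.0000,0.0000,0.1400,-0.0000] rows>=1.3
```

```bash
python3 -m crank '[[-0.015,0.338,0,0],[-0.015,0.338,0,0],[-0.015,0.338,0,0],[-0.015,0.338,0,0],[-0.015,0.338,0,0]]' >/dev/null
python3 -m crank '[[0,0,0,0],[0,0,0.05,0],[0,0,0.1,0],[0,0,0.14,0],[0,0,0.14,0]]' >/dev/null
python3 -m crank '[[0,0,0,0],[0,0,0,0]]' >/dev/null
python3 plan.py
python3 -m crank '[[0,0,0.01,0],[0,0,0.02,0],[0,0,0.026,0],[0,0,0.026,0]]' |grep -E 'pos|ft'
```

```text
t26.1 p [486.9 471.8 202.1] ang -178.3 F [-0.3  0.1 -0.5] w 0.004 g 0.0 j [-0.96  0.47  0.18  1.38 -0.08  1.3   0.82]
position: [0.4858, 0.4722, 0.1898]
ft_force: [-0.4, 0.7, -0.8]
```

```bash
python3 -m crank '[[0,0,0.004,0],[0,0,0.008,0],[0,0,0.01,0],[0,0,0.01,0]]' |grep -E 'pos|ft'
python3 -m crank '[[0,0,0.004,0],[0,0,0.008,0],[0,0,0.01,0],[0,0,0.01,0]]' |grep -E 'pos|ft'
```

```text
position: [0.4861, 0.4725, 0.1867]
ft_force: [-1.4, -1.1, 5.0]
position: [0.4861, 0.4725, 0.183]
ft_force: [-1.7, -2.5, 7.2]
```

```bash
python3 -m crank '[[0,0,0.003,0],[0,0,0.006,0],[0,0,0.007,0],[0,0,0.007,0]]' |grep -E 'pos|ft'
python3 -m crank '[[0,0,0.002,0],[0,0,0.003,0],[0,0,0.003,0]]' |grep -E 'pos|ft'
```

```text
position: [0.4861, 0.4725, 0.1809]
ft_force: [-4.0, -3.3, 10.1]
position: [0.4861, 0.4726, 0.1808]
ft_force: [-6.0, -5.8, 18.1]
```

The cap hit its stop at 18 N with no further travel. I'll hold briefly, then rise straight up.

```bash
python3 -m crank '[[0,0,0,0],[0,0,0,0],[0,0,0,0],[0,0,0,0],[0,0,0,0]]' |grep -E 'pos|ft'
python3 -m crank '[[0,0,-0.04,0],[0,0,-0.1,0],[0,0,-0.19,0],[0,0,-0.19,0],[0,0,-0.19,0]]' >/dev/null
python3 -m crank '[[0,0,0,0],[0,0,0,0]]' -0.3 40 >/dev/null
python3 plan.py '[[508.2,336.8,256,-178.3],[508.2,336.8,60,-178.3]]'
```

```text
position: [0.4861, 0.4725, 0.1808]
ft_force: [-6.6, -5.5, 16.2]
t28.7 p [485.6 472.1 252.9] ang -178.2 F [ 0.1  0.9 -0.6] w 0.271 g 0.0 j [-0.96  0.45  0.18  1.31 -0.08  1.4   0.81]
[508.2, 336.8, 256, -178.3] [-0.0459,-0.3399,-0.0077,0.0015] rows>=3.3
[508.2, 336.8, 60, -178.3] [0.0000,0.0000,0.4900,-0.0000] rows>=4.7
```

```bash
python3 -m crank '[[-0.046,-0.34,0,0],[-0.046,-0.34,0,0],[-0.046,-0.34,0,0],[-0.046,-0.34,0,0],[-0.046,-0.34,0,0]]' -0.3 >/dev/null
python3 -m crank '[[0,0,0.1,0],[0,0,0.2,0],[0,0,0.3,0],[0,0,0.36,0],[0,0,0.36,0]]' >/dev/null
python3 -m crank '[[0,0,0,0],[0,0,0,0]]' >/dev/null
python3 plan.py '[[508.4,337,60,-178.3]]'
```

```text
t29.7 p [509.3 338.  111.9] ang -178.2 F [0.  0.1 1.1] w 0.351 g 0.0 j [-0.83  0.41  0.21  1.67 -0.09  1.07  1.01]
[508.4, 337, 60, -178.3] [0.0023,-0.0023,0.1298,0.0017] rows>=1.2
```

```bash
python3 -m crank '[[0.002,-0.002,0.04,0],[0.002,-0.002,0.08,0],[0.002,-0.002,0.11,0],[0.002,-0.002,0.13,0],[0.002,-0.002,0.13,0]]' |grep -E 'pos|ft'
python3 -m crank '[[0,0,0,0],[0,0,0,0],[0,0,0,0],[0,0,0,0],[0,0,0,0]]' -1 40 |grep -E 'pos|ft|gr'
python3 -m crank '[[-0.012,0,0,0],[-0.024,0,0,0],[-0.036,0,0,0],[-0.044,0,0,0],[-0.044,0,0,0]]' |grep -E 'pos|ft|gr'
python3 -m crank '[[0,0,0,0],[0,0,0,0]]' |grep -E 'pos|ft|gr'
python3 -m crank '[[0,0,0,0],[0,0,0,0],[0,0,0,0]]' -0.3 |grep -E 'pos|ft|grip'
python3 -m crank '[[0,0,-0.06,0],[0,0,-0.12,0],[0,0,-0.12,0],[0,0,-0.12,0]]' >/dev/null
python3 plan.py '[[510,263.6,112,-178.3]]'
```

```text
position: [0.5076, 0.3362, 0.0577]
ft_force: [-0.5, -0.9, -0.2]
position: [0.5085, 0.3362, 0.0594]
ft_force: [-0.9, -2.6, 5.9]
grip_width: 0.151
grasp_force: 40.5
position: [0.5264, 0.3369, 0.0593]
ft_force: [1.2, -1.8, 8.2]
grip_width: 0.153
grasp_force: 40.7
position: [0.5264, 0.3369, 0.0594]
ft_force: [0.8, -1.0, 6.1]
grip_width: 0.153
grasp_force: 40.7
position: [0.525, 0.337, 0.058]
ft_force: [-0.4, -0.2, -0.6]
grip_width: 0.349
t31.7 p [526.  337.4 107.5] ang -178.2 F [-0.  -0.5 -1.3] w 0.350 g 0.0 j [-0.81  0.44  0.21  1.63 -0.1   1.07  1.03]
[510, 263.6, 112, -178.3] [0.0457,-0.1833,-0.0112,0.0016] rows>=1.8
```

```bash
python3 -m crank '[[0.044,-0.183,-0.01,0],[0.044,-0.183,-0.01,0],[0.044,-0.183,-0.01,0],[0.044,-0.183,-0.01,0],[0.044,-0.183,-0.01,0]]' >/dev/null
python3 -m crank '[[0,0,0,0],[0,0,0,0]]' >/dev/null
python3 plan.py '[[510,263.6,60,-178.3]]'
```

```text
t32.3 p [509.8 264.2 109.8] ang -178.1 F [-0.7 -0.2 -0.6] w 0.354 g 0.0 j [-0.75  0.34  0.23  1.77 -0.09  1.04  1.12]
[510, 263.6, 60, -178.3] [-0.0005,-0.0015,0.1246,0.0030] rows>=1.2
```

```bash
python3 -m crank '[[0,-0.001,0.04,0],[0,-0.001,0.08,0],[0,-0.001,0.11,0],[0,-0.001,0.124,0],[0,-0.001,0.124,0]]' |grep -E 'pos|ft'
python3 -m crank '[[0,0,0,0],[0,0,0,0],[0,0,0,0],[0,0,0,0],[0,0,0,0]]' -1 40 |grep -E 'pos|ft|gr'
python3 -m crank '[[-0.012,0,0,0],[-0.024,0,0,0],[-0.036,0,0,0],[-0.045,0,0,0],[-0.045,0,0,0]]' |grep -E 'pos|ft|gr'
python3 -m crank '[[0,0,0,0],[0,0,0,0]]' |grep -E 'pos|ft|gr'
python3 -m crank '[[0,0,0,0],[0,0,0,0],[0,0,0,0]]' -0.3 |grep -E 'pos|ft|grip'
python3 -m crank '[[0,0,-0.1,0],[0,0,-0.2,0],[0,0,-0.2,0],[0,0,-0.2,0]]' >/dev/null
python3 -m crank '[[0.15,0.08,0,0],[0.15,0.08,0,0],[0.15,0.08,0,0],[0.15,0.08,0,0]]' 0.3 60 >/dev/null
python3 -m crank '[[0,0.08,-0.02,0],[0,0.08,-0.02,0]]' >/dev/null
python3 plan.py '[[455,262,100,-178.3]]'
python3 - <<'E'
from h import *
c=cam('scene')
hsv=cv2.cvtColor(c['color'],cv2.COLOR_RGB2HSV)
m=((hsv[...,0]>50)&(hsv[...,0]<90)&(hsv[...,1]>100)).astype(np.uint8)
k,l,st,ce=cv2.connectedComponentsWithStats(m)
for i in range(1,k):
    if st[i,4]>6: print(st[i,4],ce[i].round(1),ray(c,*ce[i],.0365).round(4))
E
```

```text
position: [0.5093, 0.2626, 0.0592]
ft_force: [-0.8, -0.5, 0.5]
position: [0.5104, 0.2631, 0.0613]
ft_force: [-0.3, 1.3, 0.2]
grip_width: 0.152
grasp_force: 40.7
position: [0.5286, 0.2637, 0.0612]
ft_force: [-2.7, 1.8, 5.2]
grip_width: 0.152
grasp_force: 41.5
position: [0.5286, 0.2637, 0.0612]
ft_force: [-1.6, 1.7, 4.4]
grip_width: 0.147
grasp_force: 41.4
position: [0.5283, 0.2626, 0.0604]
ft_force: [0.6, 0.2, -0.7]
grip_width: 0.347
t34.8 p [465.9 329.4 149.1] ang -178.1 F [-0.9  0.9  0.6] w 0.650 g 0.0 j [-0.86  0.29  0.19  1.74 -0.06  1.12  0.96]
[455, 262, 100, -178.3] [0.0329,-0.1674,0.1227,0.0040] rows>=2.0
19 [187.1  92.2] [ 1.1172 -0.8283  0.0365]
36 [281.6 234.6] [0.4549 0.2605 0.0365]
61 [282.2 253.2] [0.4451 0.3345 0.0365]
67 [257.5 351.4] [0.4662 0.6237 0.0365]
```

```bash
python3 plan.py '[[445,335.5,100,-178.3],[445,335.5,38,-178.3]]'
python3 -m crank '[[0.052,0.015,0.12,0.003],[0.052,0.015,0.12,0.003],[0.052,0.015,0.12,0.003],[0.052,0.015,0.12,0.003]]' 0.38 >/dev/null
python3 -m crank '[[0,0,0,0],[0,0,0,0]]' >/dev/null
python3 plan.py '[[445,335.5,38,-178.3]]'
```

```text
t34.8 p [466.2 327.3 148.4] ang -178.1 F [ 0.1 -0.4  0.8] w 0.650 g 0.0 j [-0.86  0.29  0.2   1.75 -0.06  1.12  0.96]
[445, 335.5, 100, -178.3] [0.0523,0.0223,0.1211,0.0035] rows>=1.3
[445, 335.5, 38, -178.3] [0.0000,0.0000,0.1550,-0.0000] rows>=1.5
t35.3 p [446.7 330.6 102.1] ang -178.5 F [-0.4  0.7 -0.3] w 0.686 g 0.0 j [-0.88  0.31  0.18  1.82 -0.06  1.01  0.93]
[445, 335.5, 38, -178.3] [0.0038,0.0124,0.1603,-0.0027] rows>=1.5
```

```bash
python3 -m crank '[[0.004,0.0125,0,-0.003],[0.004,0.0125,0.05,-0.003],[0.004,0.0125,0.1,-0.003],[0.004,0.0125,0.14,-0.003],[0.004,0.0125,0.16,-0.003]]' |grep -E 'pos|ft'
python3 -m crank '[[0,0,0,0],[0,0,0,0]]' >/dev/null;python3 plan.py
python3 -m crank '[[0,0,0,0],[0,0,0,0],[0,0,0,0],[0,0,0,0],[0,0,0,0]]' -0.2 60 >/dev/null
python3 -m crank '[[0,0,0,0],[0,0,0,0]]'|grep -E 'pos|ft|gr'
python3 -m crank '[[0,0,-0.05,0],[0,0,-0.15,0],[0,0,-0.3,0],[0,0,-0.3,0],[0,0,-0.3,0]]' >/dev/null
python3 -m crank '[[0,0,0,0],[0,0,0,0]]' >/dev/null
python3 plan.py '[[430,220,150,148],[425,100,150,115],[433,-16,120,90.5]]'
python3 - <<'E'
from h import *
c=cam('scene'); s=6
g=cv2.resize(cv2.cvtColor(c['color'],cv2.COLOR_RGB2GRAY)[150:230,260:320],None,fx=s,fy=s,interpolation=cv2.INTER_CUBIC)
for th in(55,70):
  for q in cv2.findContours((g<th).astype(np.uint8),cv2.RETR_LIST,cv2.CHAIN_APPROX_NONE)[0]:
    w=np.array([ray(c,(p[0][0]+.5)/s-.5+260,(p[0][1]+.5)/s-.5+150,.008)[:2]*1000 for p in q],np.float32)
    A=cv2.contourArea(w)
    if 1000<A<5000:
        r=cv2.minAreaRect(w); print(th,np.round(r[0],1),np.round(r[1],1),round(r[2],1),int(A),w.min(0).round(),w.max(0).round())
E
```

```text
position: [0.443, 0.3355, 0.0354]
ft_force: [-0.9, -0.7, -0.3]
t35.9 p [443.8 335.9  37.3] ang -178.2 F [ 0.4 -0.2  0.7] w 0.692 g 0.0 j [-0.87  0.4   0.17  1.86 -0.08  0.89  0.94]
position: [0.4442, 0.336, 0.0383]
ft_force: [-1.4, -2.0, 5.8]
grip_width: 0.567
grasp_force: 62.8
t37.1 p [443.  335.3 156.1] ang -178.2 F [-0.4 -0.2 -1.4] w 0.562 g 62.7 j [-0.89  0.25  0.19  1.77 -0.05  1.12  0.91]
[430, 220, 150, 148] [0.0415,-0.2872,0.0153,-5.4369] rows>=45.6
[425, 100, 150, 115] [-0.1484,-0.2610,-0.0000,0.5500] rows>=4.6
[433, -16, 120, 90.5] [-0.2713,-0.1044,0.0750,0.4083] rows>=3.4
55 [473.  96.] [44.4 94.6] 14.3 1829 [447.  46.] [495. 142.]
55 [420.7 -11.6] [265.1  43.5] 89.8 4925 [ 399. -144.] [443. 121.]
70 [468.4  90.9] [21.1 86. ] 6.3 1188 [455.  47.] [477. 134.]
70 [420.8 -11. ] [256.4  41.5] 89.6 3979 [ 400. -139.] [442. 117.]
```

```bash
python3 -m crank '[[0.042,-0.287,0.015,0.563],[0.042,-0.287,0.015,0.563],[0.042,-0.287,0.015,0.563],[0.042,-0.287,0.015,0.563],[0.042,-0.287,0.015,0.563]]' >/dev/null
python3 -m crank '[[-0.148,-0.261,0,0.55],[-0.148,-0.261,0,0.55],[-0.148,-0.261,0,0.55],[-0.148,-0.261,0,0.55],[-0.148,-0.261,0,0.55]]' >/dev/null
python3 -m crank '[[-0.271,-0.104,0.075,0.408],[-0.271,-0.104,0.075,0.408],[-0.271,-0.104,0.075,0.408],[-0.271,-0.104,0.075,0.408],[-0.271,-0.104,0.075,0.408]]' >/dev/null
python3 -m crank '[[0,0,0,0],[0,0,0,0]]' >/dev/null
python3 plan.py '[[433.5,-15.5,56,90.6]]'
```

```text
t38.5 p [433.  -14.5 120.3] ang 90.7 F [-0.3  0.1 -0.6] w 0.565 g 62.9 j [-0.59  0.01  0.53  2.12 -0.01  1.01 -0.04]
[433.5, -15.5, 56, 90.6] [-0.0026,0.0012,0.1609,0.0022] rows>=1.5
```

```bash
python3 -m crank '[[-0.003,0.001,0.08,0],[-0.003,0.001,0.16,0],[-0.003,0.001,0.18,0],[-0.003,0.001,0.187,0],[-0.003,0.001,0.187,0]]' |grep -E 'pos|ft'
python3 -m crank '[[0,0,0.004,0],[0,0,0.008,0],[0,0,0.012,0],[0,0,0.012,0]]' |grep -E 'pos|ft'
python3 plan.py
```

```text
position: [0.4336, -0.0162, 0.0461]
ft_force: [-0.1, -0.6, -0.9]
position: [0.434, -0.0164, 0.0415]
ft_force: [0.3, 0.8, -1.2]
t39.3 p [434.  -16.4  41.5] ang 90.5 F [ 0.3  0.8 -1.2] w 0.565 g 62.9 j [-0.57  0.17  0.54  2.18 -0.12  0.82  0.05]
```

```bash
python3 -m crank '[[0.001,0,0.004,0],[0.001,0,0.008,0],[0.001,0,0.011,0],[0.001,0,0.011,0]]' |grep -E 'pos|ft'
python3 plan.py
```

```text
position: [0.4335, -0.0162, 0.0364]
ft_force: [-0.1, -0.1, -1.3]
t39.6 p [433.5 -16.2  36.4] ang 90.5 F [-0.1 -0.1 -1.3] w 0.564 g 62.9 j [-0.57  0.18  0.53  2.18 -0.13  0.81  0.06]
```

```bash
python3 -m crank '[[0,0,0.003,0],[0,0,0.006,0],[0,0,0.007,0],[0,0,0.007,0]]' |grep -E 'pos|ft'
python3 -m crank '[[0,0,0,0],[0,0,0,0],[0,0,0,0]]' 0.4 |grep -E 'pos|ft|wid'
python3 -m crank '[[0,0,-0.1,0],[0,0,-0.2,0],[0,0,-0.3,0],[0,0,-0.3,0],[0,0,-0.3,0]]' |grep -E 'pos|ft|wid'
python3 -m crank '[[0,0,0,0],[0,0,0,0]]' >/dev/null
python3 plan.py '[[430,100,154,125],[440,190,150,159],[454.5,262,130,181.7]]'
```

```text
position: [0.4338, -0.0159, 0.0343]
ft_force: [-4.0, 1.6, 8.4]
position: [0.4337, -0.0162, 0.0339]
ft_force: [-0.6, 0.0, -0.3]
grip_width: 0.698
position: [0.4351, -0.0159, 0.1559]
ft_force: [-0.2, 0.2, -0.1]
grip_width: 0.696
t40.8 p [432.9 -16.2 152.8] ang 90.5 F [-0.5  1.2 -0.6] w 0.697 g 0.0 j [-0.62 -0.04  0.55  2.08  0.02  1.09 -0.07]
[430, 100, 154, 125] [0.2907,-0.0045,-0.0031,-0.5746] rows>=4.8
[440, 190, 150, 159] [0.1700,0.1495,0.0100,-0.5667] rows>=4.7
[454.5, 262, 130, 181.7] [0.0307,0.1810,0.0500,-0.3783] rows>=3.2
```

```bash
python3 -m crank '[[0.291,-0.005,0,-0.575],[0.291,-0.005,0,-0.575],[0.291,-0.005,0,-0.575],[0.291,-0.005,0,-0.575],[0.291,-0.005,0,-0.575]]' 0.28 60 >/dev/null
python3 -m crank '[[0.17,0.15,0.01,-0.567],[0.17,0.15,0.01,-0.567],[0.17,0.15,0.01,-0.567],[0.17,0.15,0.01,-0.567],[0.17,0.15,0.01,-0.567]]' >/dev/null
python3 -m crank '[[0.031,0.181,0.05,-0.378],[0.031,0.181,0.05,-0.378],[0.031,0.181,0.05,-0.378],[0.031,0.181,0.05,-0.378],[0.031,0.181,0.05,-0.378]]' >/dev/null
python3 -m crank '[[0,0,0,0],[0,0,0,0]]' >/dev/null
python3 plan.py '[[453.5,262,38,-178.3]]'
python3 - <<'E'
from h import *
c=cam('scene')
hsv=cv2.cvtColor(c['color'],cv2.COLOR_RGB2HSV)
m=((hsv[...,0]>50)&(hsv[...,0]<90)&(hsv[...,1]>100)).astype(np.uint8)
k,l,st,ce=cv2.connectedComponentsWithStats(m)
for i in range(1,k):
    if st[i,4]>6: print(st[i,4],ce[i].round(1),ray(c,*ce[i],.0365).round(4))
E
```

```text
t42.2 p [455.1 261.2 129.8] ang -178.5 F [-0.2 -0.5  0.6] w 0.640 g 0.0 j [-0.84  0.21  0.26  1.88 -0.06  1.05  1.04]
[453.5, 262, 38, -178.3] [0.0040,0.0020,0.2295,-0.0040] rows>=2.2
20 [186.9  92.2] [ 1.1187 -0.829   0.0365]
22 [296.  182.7] [ 0.4334 -0.0127  0.0365]
35 [281.5 234.6] [0.4552 0.2606 0.0365]
67 [257.5 351.4] [0.4662 0.6237 0.0365]
```

```bash
python3 -m crank '[[0.003,0.002,0.06,-0.004],[0.003,0.002,0.12,-0.004],[0.003,0.002,0.17,-0.004],[0.003,0.002,0.21,-0.004],[0.003,0.002,0.229,-0.004]]' |grep -E 'pos|ft'
python3 -m crank '[[0,0,0,0],[0,0,0,0]]' >/dev/null;python3 plan.py
python3 -m crank '[[0,0,0,0],[0,0,0,0],[0,0,0,0],[0,0,0,0],[0,0,0,0]]' -0.3 60 >/dev/null
python3 -m crank '[[0,0,0,0],[0,0,0,0]]'|grep -E 'pos|ft|gr'
python3 -m crank '[[0,0,-0.05,0],[0,0,-0.15,0],[0,0,-0.3,0],[0,0,-0.3,0],[0,0,-0.3,0]]' >/dev/null
python3 -m crank '[[0,0,0,0],[0,0,0,0]]' >/dev/null
python3 plan.py '[[430,190,150,148],[425,110,140,115],[433,69,100,90.5]]'
```

```text
position: [0.4529, 0.2621, 0.0366]
ft_force: [0.6, -0.1, -0.3]
t42.8 p [454.1 263.   38.9] ang -178.1 F [ 0.6 -0.1  0. ] w 0.642 g 0.0 j [-0.82  0.34  0.24  1.95 -0.11  0.86  1.08]
position: [0.4546, 0.2635, 0.0399]
ft_force: [-1.5, -0.9, 6.6]
grip_width: 0.497
grasp_force: 61.7
t44.0 p [453.3 262.9 157.7] ang -178.0 F [-0.7  0.1 -0.5] w 0.500 g 61.5 j [-0.85  0.18  0.26  1.85 -0.05  1.11  1.04]
[430, 190, 150, 148] [0.0645,-0.1801,0.0194,-5.4340] rows>=45.5
[425, 110, 140, 115] [-0.0954,-0.1762,0.0250,0.5500] rows>=4.6
[433, 69, 100, 90.5] [-0.1013,-0.0252,0.1000,0.4083] rows>=3.4
```

```bash
python3 -m crank '[[0.065,-0.18,0.02,0.566],[0.065,-0.18,0.02,0.566],[0.065,-0.18,0.02,0.566],[0.065,-0.18,0.02,0.566],[0.065,-0.18,0.02,0.566]]' >/dev/null
python3 -m crank '[[-0.095,-0.176,0.025,0.55],[-0.095,-0.176,0.025,0.55],[-0.095,-0.176,0.025,0.55],[-0.095,-0.176,0.025,0.55],[-0.095,-0.176,0.025,0.55]]' >/dev/null
python3 -m crank '[[-0.101,-0.025,0.06,0.408],[-0.101,-0.025,0.06,0.408],[-0.101,-0.025,0.06,0.408],[-0.101,-0.025,0.06,0.408],[-0.101,-0.025,0.06,0.408]]' >/dev/null
python3 -m crank '[[0,0,0,0],[0,0,0,0]]' >/dev/null
python3 plan.py '[[432.8,68,47,90.5]]'
```

```text
t45.4 p [432.8  69.6 115.7] ang 90.7 F [ 0.2  0.2 -0.9] w 0.493 g 61.6 j [-0.71  0.04  0.46  2.11 -0.02  1.   -0.23]
[432.8, 68, 47, 90.5] [-0.0040,0.0000,0.1719,0.0027] rows>=1.6
```

```bash
python3 -m crank '[[-0.003,0,0.08,0.002],[-0.003,0,0.16,0.002],[-0.003,0,0.172,0.002],[-0.003,0,0.172,0.002]]' |grep -E 'pos|ft'
python3 -m crank '[[0,0,0.004,0],[0,0,0.008,0],[0,0,0.012,0],[0,0,0.012,0]]' |grep -E 'pos|ft'
python3 -m crank '[[0,0,0.004,0],[0,0,0.008,0],[0,0,0.011,0],[0,0,0.011,0]]' |grep -E 'pos|ft|gr'
python3 plan.py
```

```text
position: [0.4317, 0.0679, 0.0462]
ft_force: [0.5, 0.3, -1.2]
position: [0.4337, 0.0687, 0.0434]
ft_force: [-0.3, -0.3, -1.9]
position: [0.4331, 0.0684, 0.0381]
ft_force: [-0.2, -0.9, -1.4]
grip_width: 0.497
grasp_force: 61.7
t46.4 p [433.1  68.4  38.1] ang 90.4 F [-0.2 -0.9 -1.4] w 0.497 g 61.7 j [-0.69  0.18  0.46  2.17 -0.11  0.81 -0.15]
```

```bash
python3 -m crank '[[0,0,0.003,0],[0,0,0.006,0],[0,0,0.007,0],[0,0,0.007,0]]' |grep -E 'pos|ft'
python3 -m crank '[[0,0,0,0],[0,0,0,0],[0,0,0,0]]' 0.3 |grep -E 'pos|ft|wid'
python3 -m crank '[[0,0,-0.1,0],[0,0,-0.2,0],[0,0,-0.3,0],[0,0,-0.4,0],[0,0,-0.4,0]]' |grep -E 'pos|ft|wid'
python3 -m crank '[[0.4,0,0,0],[0.4,0,0,0],[0.4,0,0,0],[0.4,0,0,0],[0.4,0,0,0]]' >/dev/null
python3 -m crank '[[0.3,0,0,0],[0.3,0,0,0],[0.3,0,0,0],[0.3,0,0,0],[0.3,0,0,0]]' >/dev/null
python3 plan.py
python3 - <<'E'
from h import *
c=cam('scene');t=cam('top')
a=cv2.resize(t['color'][170:235,170:350],None,fx=4.4,fy=4.4,interpolation=cv2.INTER_CUBIC)
b=cv2.resize(c['color'][150:260,230:330],None,fx=2.8,fy=2.8,interpolation=cv2.INTER_CUBIC)
o=np.zeros((a.shape[0]+b.shape[0],a.shape[1],3),np.uint8);o[:a.shape[0]]=a;o[a.shape[0]:,:b.shape[1]]=b
cv2.imwrite('pics/end.png',o[:,:,::-1])
E
```

```text
position: [0.4333, 0.0685, 0.0359]
ft_force: [-4.3, -0.6, 8.4]
position: [0.4333, 0.0684, 0.0355]
ft_force: [-0.1, -0.0, 0.6]
grip_width: 0.649
position: [0.4365, 0.0691, 0.2026]
ft_force: [1.1, -0.1, 0.8]
grip_width: 0.647
t48.2 p [430.3 350.3 194.7] ang 90.6 F [-0.1 -0.8  0.3] w 0.648 g 0.0 j [-0.98  0.21  0.24  1.73 -0.06  1.2  -0.71]
```

View pics/end.png

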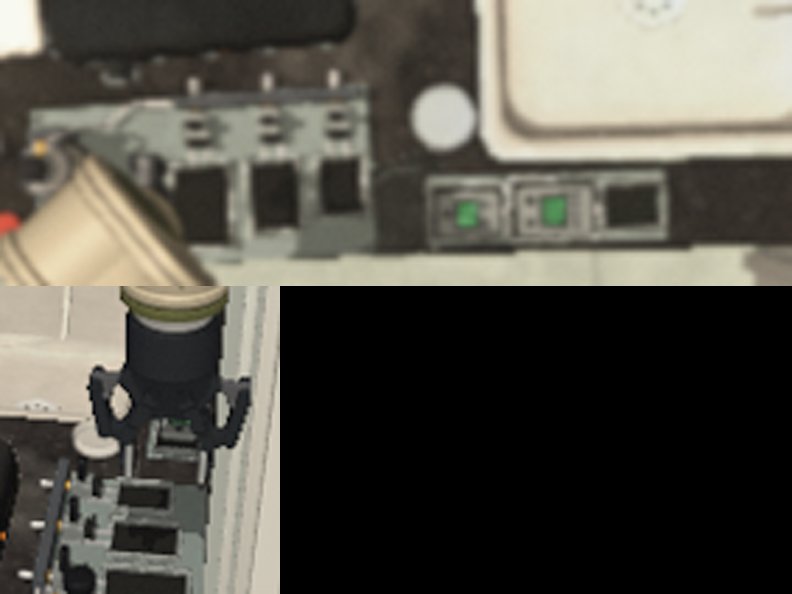

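The top view shows both monitors screen up in their bays (468,213 and 555,210), and all three cups are back in line. Handing in.

```bash
python3 -c "
from workcell import manip
print(manip.hand_in())"
```

```text
the job is handed in; nothing more can be done
None
```

The two monitors present, large and medium, were bump-tested and put screen up in their own bays, all cups are snapped back, I kept the arm away from the flask and weighing bottle, and the job is handed in (no verdict was returned).

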